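Get the capped jar out from behind the bottles and put the bottles back

TASK

The short capped jar at the back of the plywood bottle stand is hemmed in by three taller things: the spray bottle, the paint bottle and the jar with the stem. First set all three aside, upright, on the black rubber mat; only then take the short jar out and stand it in the middle of the round mixing stand; then put each of the three back upright on the very seat where it stood. Tip nothing over and leave the mixing cup beside the mat where it is.

Things in the scene. Friction and masses are not known exactly. Their poses are not given: they have to be found in the camera images.
- jar_mid (a point): the thing to fetch: short clear jar with a flat grey screw lid, 34 mm diameter, 52 mm tall (lid 32 mm diameter, 42 to 52 mm up), the lowest of the four on the bottle stand. The point is on its axis half-way up, 26 mm above its underside; z up
- spray_mid (a point): spray bottle: the tallest and thickest of the four, 43 mm diameter body up to 100 mm, then a narrower pump head (27 mm diameter to 113 mm, 18 mm at the top), 130 mm tall overall; grip it near the top of the body or by the head. The point is on its axis 65 mm above its underside; z up
- paint_mid (a point): paint bottle with a slender pointed nozzle: round body 34 mm diameter up to 72 mm, above it the nozzle and cap, at most 21 mm wide, up to 102 mm; grip it at the shoulder or the cap. The point is on its axis 51 mm above its underside; z up
- siphon_mid (a point): jar with a stem: clear jar 34 mm diameter up to 45 mm, lid 32 mm diameter up to 52 mm, and a 14 mm wide upright stem on the lid up to 72 mm. The point is on its axis 36 mm above its underside; z up
- rack: plywood bottle stand, fixed: flat board 110 (its x) x 144 (its y) mm, top 12 mm above the table, with four flush round dark seats. Origin at the centre of its underside; x points from front (robot side) to back. Seats (x, y in mm): back 20, 0 (the short jar); left 20, 46; right 20, -46; front -26, 0. The three others start on left, right and front in any arrangement, within 3 mm of the seat centre
- mat: black rubber mat lying on the table, the side area, fixed: 80 (its x) x 190 (its y) x 3 mm. Origin at the centre of its underside, z up. To its left stands a white spray screen 263 mm tall, and left of the bottle stand a compressor 210 mm tall; go over them
- dock: round mixing stand, fixed: low aluminium foot 64 mm in diameter with a flat cork top, 10 mm high. Origin at the centre of its underside, z up
- cup: open mixing cup, a bystander next to the right-hand end of the mat, 60 mm diameter at the rim, 42 mm tall; stays where it is. Origin at the centre of its underside
Not all that is in view belongs to the job. What is shaped like the part that bears spray_mid but blue is not meant.

How it is judged:
By the outcome, as a careful person would: the job done as asked, in the order asked, and still so for the second after the job is handed in, with the robot touching nothing.
It also fails if it takes over 136 s, if anything falls off the work surface, if the arm or the gripper's body presses on something with over 40 N, if the wrist force passes 120 N, or if a joint passes its speed limit or range.

ROBOT

A 6-joint arm with a two-finger parallel gripper is mounted at the origin on a cart in front of the work surface, level with it; the furniture and walls round the work are solid. World frame = base frame: x ahead of the robot, y to its left, z up, the work surface at z = 0. Lengths are in m, angles in degrees, forces in N, time in s.
With the tool pointing down it reaches from about 0.375 to 0.9 m from the base axis. Payload 3.1 kg.
Tool frame: the origin (TCP) lies where the fingers leave the gripper's body, on its centre line; the fingertips stand bot.tips_ahead ahead of it and the grasp point (between the pads) lies 51 mm ahead of it (bot.tips_ahead is the distance from the TCP to the fingertips, in m); z points along the fingers, x is the direction in which the jaws open and shut, and the axes are right-handed (so a half turn about z gives the same grasp; the last joint's range is limited). The gripper opens to 87 mm and grips with 3 to 60 N. Pads are 19 mm wide; open, the fingers measure 117 mm over their backs; the gripper's body (75 mm by 190 mm) begins 51 mm behind the grasp point.
Start: joints at [-86.603, 30.224, 82.088, -0, 67.689, -10.227], TCP at [0.147, -0.607, 0.292] pointing down, gripper open.
Joint ranges: [-176.69, 176.69], [-43.24, 126.21], [12.49, 139.97], [-82, 262], [0, 151.66], [-163.58, 163.58]. Speed limits (degrees/s): [159.86, 159.86, 180, 180, 180, 180].

INTERFACE

Orientations are given as a 3x3 rotation matrix whose columns are the frame's x, y, z axes.
In Python, from rig import bot, vision, nets gives the robot as it stands.
- The arm moves only by the tool play_rows, never from a script. Its argument "series" is a list of rows, each an object of numbers: "tx", "ty", "tz": the shift along the world's x, y, z as a fraction of full scale; "turn": the turn about the world's z as a fraction of full scale. A call has 1 to 10 rows; each row shifts and turns the commanded pose from where the row before left it; what a row does not reach is not made up. Full scale, the value 1, is 0.8 m for a shift and 60 degrees for a turn. A row lasts 1/10 s, in which the tool goes at most 50 mm and 8.59 degrees, less where a joint would pass 70% of its speed; a pose out of reach is approached as far as the arm can. A call with a number of a shift or a turn outside -1 to 1 is refused whole. A call with a gripper value outside its range is refused whole. "gripper" is the opening, from 0 (shut) to 1 (fully open), set as the call begins (left out, the last holds). The fingers move at their own pace and stop on an object; the grip force is fixed at half the most. Time passes only in rows, so rows that do not move let the fingers close. It gives the time, the measured TCP pose, the force and the opening at its end, in the units of the state.
- bot.read_state(): the state, without advancing time (a new reading comes with each control period).
- vision.capture(name): name is "scene" or "top" or "wrist"; returns a dict with "pixels" (384x512x3 uint8, blue, green, red), "fx", "fy", "cx", "cy" (pixels), "extrinsics" (4x4, takes a point from camera to world coordinates). Camera axes: x right, y down, z forward; pixel columns grow to the right and rows downward; lengths in m; the calibration is good to about 2 mm. A picture is of the moment at which its call begins. There is no depth.
- bot.hand_in(): hands the job in, once; it reports no verdict.
Trained networks look in a picture, given as the dict that the camera call returned (one of the last four; its "shot" number tells which), for a name from the list of things; names that differ only in an ending like _2 or _b are one class to them, and where a whole thing is asked for, a point or a joint stands for the part that bears it (a point fixed in the world has none). Each returns a list of dicts, best first, with "confidence" (0 to 1); they miss things now and then, are a little off and sometimes report something else, mostly with a low value. They report only what shows in the picture. A call takes as long as a camera call. They do not tell look-alikes from the thing itself.
- nets.look_for(picture, query): "at" ([column, row] as shares, 0 to 1, of the picture: columns of its width, rows of its height, amid what is visible of it).
- nets.masks_of(picture, query): "region" (384x512 bool, what is visible of it) and "at" ([column, row] as shares, 0 to 1, of the picture: columns of its width, rows of its height, amid what is visible of it).
The state is a dict: "time_s": time; "joint_positions": joint angles; "qvel": joint speeds; "tau": joint torques, N m; "position": TCP position; "tcp_rot": TCP orientation; "force": force on the tool from outside, world axes, zero at the start; "moment": the same for the moment, N m; "opening": opening from 0.0 (shut) to 1.0 (fully open).
Only numpy, scipy, OpenCV 4.12 (cv2) and the standard library are available. Lean on these libraries where they do the work, as an engineer would, in place of code of your own. Each camera call takes 0.05 s, during which the arm holds its last target.

## Working session

There is one attempt and no reset: what is moved stays moved. The work goes in short steps, Python scripts to look and compute and a tool call to move; the robot and the scene stay as the last step left them, time stands still between calls to the robot, and variables do not carry over. Pictures are saved under pics/ and viewed, and the job is handed in when it is done.

Besides the shell and the picture viewer there is one more tool, called after "Request:" as name(argument=value, ...) on one line, values as JSON. play_rows: Moves the arm, as the interface text tells. Shift numbers are shares of 0.8 m and turn numbers shares of 60 degrees, none past 1 either way. Its arguments: {"type":"object","properties":{"series":{"type":"array"},"gripper":{"type":"number"}},"required":["series"]}

```bash
ls; mkdir -p pics
python3 - <<'E'
from rig import bot, vision, nets
import cv2, numpy as np
s=bot.read_state();print({k:np.round(v,3).tolist() for k,v in s.items()}, bot.tips_ahead)
for n in ["scene","top","wrist"]:
    p=vision.capture(n);cv2.imwrite(f"pics/{n}0.png",p["pixels"]);print(n,p["fx"],p["cx"],p["cy"],np.round(p["extrinsics"],3).tolist())
    if n!="wrist":
        for q in ["jar_mid","spray_mid","paint_mid","siphon_mid","rack","mat","dock","cup"]:
            print(q,[(round(d["confidence"],2),round(d["at"][0]*512),round(d["at"][1]*384)) for d in nets.look_for(p,q)])
E
```

```text
pics
{'time_s': 0.0, 'joint_positions': [-86.604, 30.279, 82.157, -0.001, 67.688, -10.228], 'qvel': [0.087, -0.047, -0.08, -0.051, 0.008, -0.162], 'tau': [-0.001, -44.004, -17.659, 0.063, 0.058, -0.0], 'position': [0.147, -0.607, 0.291], 'tcp_rot': [[0.236, -0.972, -0.0], [-0.972, -0.236, 0.002], [-0.002, -0.0, -1.0]], 'force': [0.268, 0.312, -0.337], 'moment': [0.001, 0.013, -0.033], 'opening': 1.002} 0.0697
scene 474.4918232008604 254.12138659315528 208.12095230619576 [[0.601, -0.393, 0.696, -0.154], [-0.799, -0.316, 0.512, -0.694], [0.019, -0.864, -0.503, 0.547], [0.0, 0.0, 0.0, 1.0]]
jar_mid []
spray_mid [(0.69, 270, 228), (0.63, 231, 305)]
paint_mid []
siphon_mid [(0.53, 260, 244)]
rack [(0.6, 254, 273)]
mat [(0.9, 284, 205)]
dock [(0.68, 217, 243)]
cup []
top 452.7645927741199 252.41142255450825 196.68650965883162 [[-0.007, -0.997, 0.075, 0.382], [-1.0, 0.008, 0.003, -0.243], [-0.003, -0.075, -0.997, 1.019], [0.0, 0.0, 0.0, 1.0]]
jar_mid []
spray_mid [(0.69, 291, 216), (0.67, 301, 287)]
paint_mid [(0.76, 311, 188)]
siphon_mid [(0.67, 268, 200)]
rack [(0.73, 284, 205)]
mat [(0.61, 241, 111)]
dock [(0.87, 227, 205)]
cup [(0.75, 310, 107), (0.6, 314, 193)]
wrist 285.13042081194425 258.53028006139584 191.12663924390966 [[0.234, -0.937, -0.259, 0.217], [-0.972, -0.226, -0.063, -0.59], [0.0, 0.266, -0.964, 0.384], [0.0, 0.0, 0.0, 1.0]]
```

View pics/scene0.png

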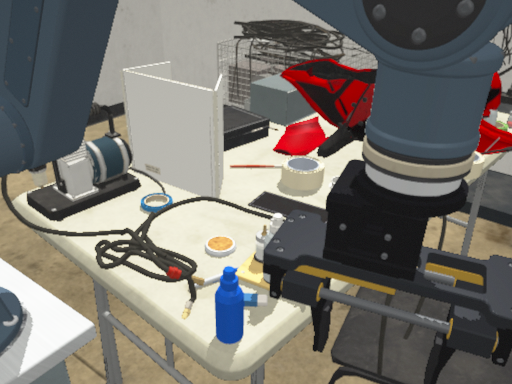

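View pics/top0.png

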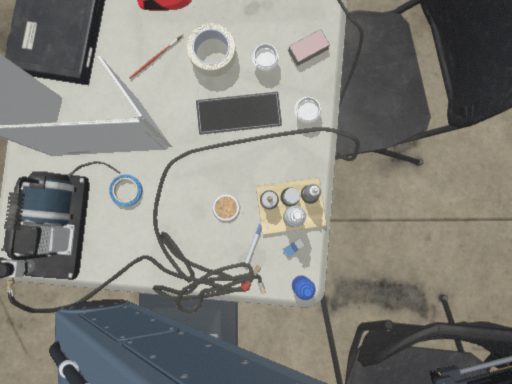

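View pics/wrist0.png

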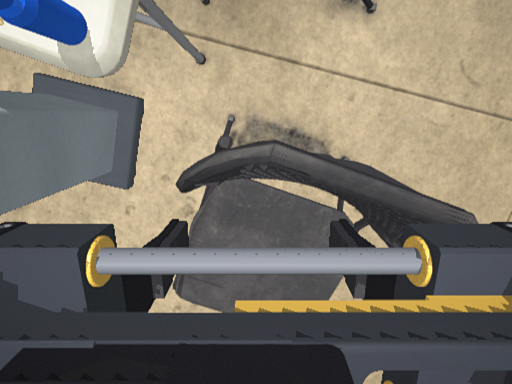

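```bash
python3 -c "
import cv2
a=cv2.imread('pics/top0.png')[60:330,180:360];cv2.imwrite('pics/top0c.png',cv2.resize(a,None,fx=2.2*1.0,fy=2.2,interpolation=2))
a=cv2.imread('pics/scene0.png')[160:384,150:350];cv2.imwrite('pics/scene0c.png',cv2.resize(a,None,fx=2.6,fy=2.6,interpolation=2))
"
```

```text
(no output)
```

View pics/top0c.png

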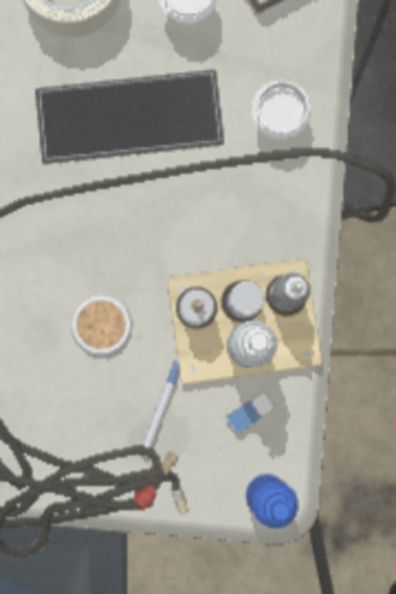

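View pics/scene0c.png

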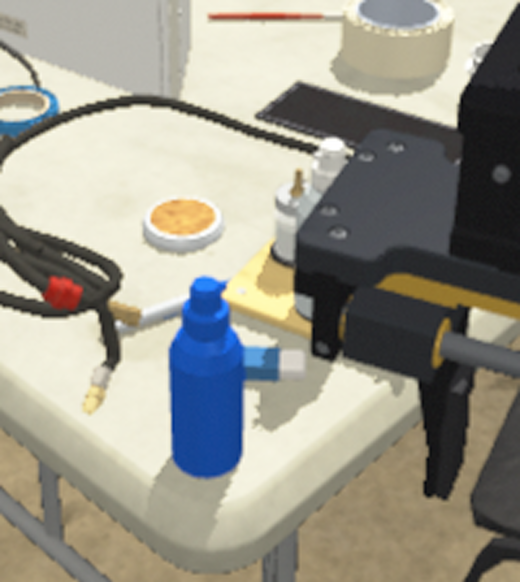

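The targets are short jar (290,195), spray (294,215; grey, front seat), siphon (268,199; left) and paint (312,190; right) in the top view. Look-alikes are the blue spray bottle at (303,288), the clear cup at (265,57) for the mixing cup at (308,109), and the tape roll at (212,47). I'll leave those alone. The next step is to measure from the top view.

```bash
cat > h.py <<'E'
from rig import bot, vision, nets
import cv2, numpy as np
def back(p,u,v,z):
    E=p["extrinsics"];d=E[:3,:3]@np.array([(u-p["cx"])/p["fx"],(v-p["cy"])/p["fy"],1]);o=E[:3,3]
    return o+d*(z-o[2])/d[2]
def proj(p,X):
    E=np.linalg.inv(p["extrinsics"]);c=E[:3,:3]@np.asarray(X)+E[:3,3]
    return p["cx"]+p["fx"]*c[0]/c[2],p["cy"]+p["fy"]*c[1]/c[2]
def mat_rect(m):
    c,_=cv2.findContours(m.astype(np.uint8),cv2.RETR_EXTERNAL,cv2.CHAIN_APPROX_NONE)
    return max(c,key=cv2.contourArea)[:,0,:].astype(float)
E
python3 - <<'E'
from h import *
p=vision.capture("top")
for q,z in [("rack",.012),("mat",.003),("dock",.010),("cup",.042)]:
    for d in nets.masks_of(p,q):
        c=mat_rect(d["region"]); w=np.array([back(p,u,v,z)[:2] for u,v in c]).astype(np.float32)*1000
        r=cv2.minAreaRect(w); print(q,round(d["confidence"],2),d["at"][0]*512,d["at"][1]*384,np.round(r[0],1),np.round(r[1],1),round(r[2],1), np.round(cv2.minEnclosingCircle(w)[0],1))
for n,u,v,z in [("jar",290,194.5,.064),("spray",294,215,.142),("siphon",268.5,199,.084),("paint",313.5,190,.114),("screen",167,150,.263),("screen",106,55,.263),("screen",0,125,.263),("screenfoot",107,58,.0),("rackBL",257,187,.012),("rackBR",320,179,.012),("rackFR",325,227,.012),("rackFL",263,234,.012)]:
    print(n,back(p,u,v,z).round(4))
E
```

```text
rack 0.72 284.6208 206.592 [ 438.2 -325.3] [110.3 144.5] 7.6 [ 438.1 -324.3]
rack 0.42 289.792 194.304 [ 459.2 -326.4] [35.7 35.9] 89.3 [ 459.5 -326.6]
rack 0.38 306.8928 108.9024 [ 655.3 -365.3] [58.9 62.2] 89.2 [ 654.8 -365.3]
mat 0.88 239.104 110.2848 [ 653.2 -209.8] [ 85.9 193.7] 6.0 [ 652.  -210.8]
mat 0.49 309.9136 109.5168 [ 657.7 -366.4] [59.4 58.2] 89.2 [ 657.7 -367.5]
dock 0.7 226.4064 205.9008 [ 435.3 -181.7] [61.7 63. ] 44.8 [ 435.5 -181.2]
dock 0.43 286.8224 206.89919999999998 [ 438.9 -325.6] [111.2 144.6] 7.1 [ 439.3 -326. ]
cup 0.86 307.0976 109.9008 [ 647.1 -361.6] [57.2 55.9] 89.5 [ 647.7 -362.5]
jar [ 0.4584 -0.32    0.064 ]
spray [ 0.4123 -0.3209  0.142 ]
siphon [ 0.4478 -0.2737  0.084 ]
paint [ 0.4631 -0.3632  0.114 ]
screen [ 0.5196 -0.0972  0.263 ]
screen [0.6853 0.0087 0.263 ]
screen [0.5647 0.1868 0.263 ]
screenfoot [0.7834 0.0938 0.    ]
rackBL [ 0.4799 -0.2507  0.012 ]
rackBR [ 0.4968 -0.3917  0.012 ]
rackFR [ 0.3896 -0.4008  0.012 ]
rackFL [ 0.3752 -0.2631  0.012 ]
```

```bash
python3 -c "
import cv2
a=cv2.imread('pics/top0.png')[30:180,0:300];cv2.imwrite('pics/top0d.png',cv2.resize(a,None,fx=2.6,fy=2.6,interpolation=2))
"
```

```text
(no output)
```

View pics/top0d.png

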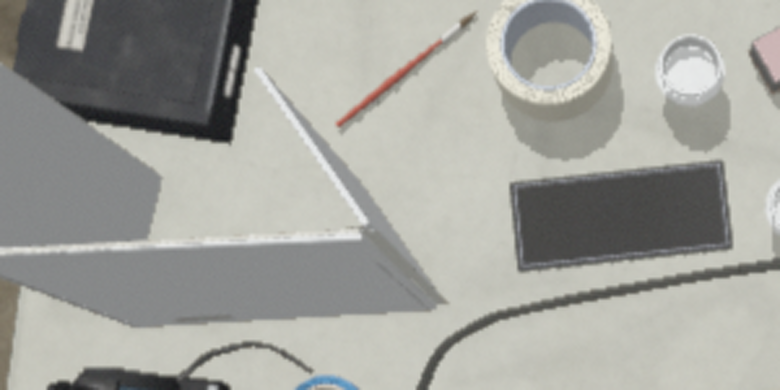

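Run:
```python
from h import *
p=vision.capture("top");q=vision.capture("scene")
for u,v in [(100,55),(167,150),(130,122)]:
    for z in (0,.263):
        X=back(p,u,v,z);print(u,v,z,X.round(3),np.round(proj(q,X)))
```

```text
100 55 0 [0.791 0.11  0.   ] [224. 154.]
100 55 0.263 [0.685 0.019 0.263] [223.  74.]
167 150 0 [ 0.567 -0.047  0.   ] [214. 201.]
167 150 0.263 [ 0.52  -0.097  0.263] [214. 100.]
130 122 0 [0.633 0.039 0.   ] [205. 181.]
130 122 0.263 [ 0.568 -0.034  0.263] [206.  89.]
```

Request:
play_rows(series=[{"tx": 0.035,"ty": 0.035,"tz": 0.01,"turn": 0.14},{"tx": 0.035,"ty": 0.035,"tz": 0.01,"turn": 0.14},{"tx": 0.035,"ty": 0.035,"tz": 0.01,"turn": 0.14},{"tx": 0.035,"ty": 0.035,"tz": 0.01,"turn": 0.14},{"tx": 0.035,"ty": 0.035,"tz": 0.01,"turn": 0.14},{"tx": 0.035,"ty": 0.035,"turn": 0.14},{"tx": 0.035,"ty": 0.035,"turn": 0.14},{"tx": 0.035,"ty": 0.035,"turn": 0.14},{"tx": 0.035,"ty": 0.035,"turn": 0.14},{"tx": 0.035,"ty": 0.035,"turn": 0.14}], gripper=1)

```text
invalid input
```

Request:
play_rows(series=[{},{},{}])

```text
invalid input
```

Run:
```python
from h import *
s=bot.read_state();print(s["position"],np.degrees(np.arctan2(s["tcp_rot"][1][0],s["tcp_rot"][0][0])),s["joint_positions"])
p=vision.capture("wrist");cv2.imwrite("pics/w1.png",p["pixels"])
print(p["extrinsics"].round(3).tolist())
for q in ["jar_mid","spray_mid","paint_mid","siphon_mid","rack"]:
    for d in nets.masks_of(p,q): 
        ys,xs=np.nonzero(d["region"]);print(q,round(d["confidence"],2),d["at"][0]*512,d["at"][1]*384,xs.min(),xs.max(),ys.min(),ys.max())
```

```text
[ 0.14726053 -0.60737499  0.29224821] -76.3744476505125 [-8.66017734e+01  3.02230940e+01  8.20885257e+01 -2.20761450e-04
  6.76887981e+01 -1.02272420e+01]
[[0.234, -0.937, -0.259, 0.217], [-0.972, -0.226, -0.063, -0.59], [0.0, 0.266, -0.964, 0.384], [0.0, 0.0, 0.0, 1.0]]
spray_mid 0.88 43.776 20.6976 0 86 0 45
```

View pics/w1.png

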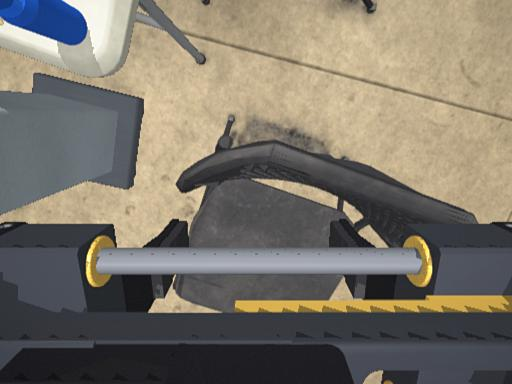

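All four keys seem to be required in each row.

Request:
play_rows(series=[{"tx": 0.035,"ty": 0.035,"tz": 0.01,"turn": 0.14},{"tx": 0.035,"ty": 0.035,"tz": 0.01,"turn": 0.14},{"tx": 0.035,"ty": 0.035,"tz": 0.01,"turn": 0.14},{"tx": 0.035,"ty": 0.035,"tz": 0.01,"turn": 0.14},{"tx": 0.035,"ty": 0.035,"tz": 0.01,"turn": 0.14},{"tx": 0.035,"ty": 0.035,"tz": 0,"turn": 0.14},{"tx": 0.035,"ty": 0.035,"tz": 0,"turn": 0.14},{"tx": 0.035,"ty": 0.035,"tz": 0,"turn": 0.14},{"tx": 0.035,"ty": 0.035,"tz": 0,"turn": 0.14},{"tx": 0.035,"ty": 0.035,"tz": 0,"turn": 0.14}], gripper=1)

```text
time_s: 2.6
position: [0.4282, -0.3261, 0.3325]
tcp_rot: [[0.99, 0.139, 0.0], [0.139, -0.99, -0.0], [0.0, 0.0, -1.0]]
force: [0.7, -0.4, -0.7]
opening: 0.995
```

Request:
play_rows(series=[{"tx": 0,"ty": 0,"tz": 0,"turn": 0},{"tx": 0,"ty": 0,"tz": 0,"turn": 0},{"tx": 0,"ty": 0,"tz": 0,"turn": 0}])

```text
time_s: 2.9
position: [0.4268, -0.3281, 0.3323]
tcp_rot: [[0.991, 0.131, -0.0], [0.131, -0.991, -0.001], [-0.0, 0.001, -1.0]]
force: [-0.2, 0.3, -0.0]
opening: 0.997
```

Run:
```python
from h import *
s=bot.read_state();print(s["position"],np.degrees(np.arctan2(s["tcp_rot"][1][0],s["tcp_rot"][0][0])),s["joint_positions"].round(1),s["time_s"])
p=vision.capture("wrist");cv2.imwrite("pics/w1.png",p["pixels"])
print(p["extrinsics"].round(3).tolist())
for q in ["jar_mid","spray_mid","paint_mid","siphon_mid","rack"]:
    for d in nets.masks_of(p,q): 
        ys,xs=np.nonzero(d["region"]);print(q,round(d["confidence"],2),d["at"][0]*512,d["at"][1]*384,xs.min(),xs.max(),ys.min(),ys.max())
```

```text
[ 0.42679605 -0.32805816  0.33232764] 7.543481084515236 [-49.4  20.8  91.8  -0.   67.4 -57. ] 2.9
[[0.991, 0.126, 0.034, 0.416], [0.13, -0.956, -0.264, -0.255], [-0.001, 0.266, -0.964, 0.424], [0.0, 0.0, 0.0, 1.0]]
jar_mid 0.78 282.112 171.1872 268 294 153 183
spray_mid 0.88 127.1808 170.99519999999998 96 161 147 188
spray_mid 0.55 248.576 173.6064 228 264 149 191
spray_mid 0.54 280.576 168.6912 269 294 153 183
paint_mid 0.88 282.0096 198.1824 269 295 183 219
siphon_mid 0.8 283.0848 132.096 268 295 118 145
siphon_mid 0.56 279.808 167.808 268 294 153 182
rack 0.8 262.5024 147.9168 228 306 112 210
```

View pics/w1.png

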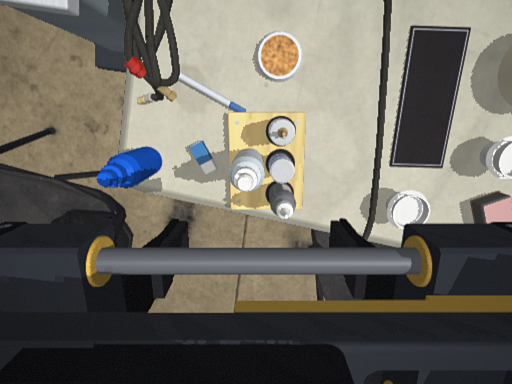

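Run:
```python
from h import *
p=vision.capture("wrist");t=vision.capture("top")
c=p["pixels"][95:230,210:320];cv2.imwrite("pics/w1c.png",cv2.resize(c,None,fx=4.4,fy=4.4,interpolation=2))
for nm,P in (("w",p),("t",t)):
  for q,z in [("rack",.012),("mat",.003),("dock",.010)]:
    for d in nets.masks_of(P,q)[:1]:
        c=mat_rect(d["region"]); w=np.array([back(P,u,v,z)[:2] for u,v in c]).astype(np.float32)*1000
        r=cv2.minAreaRect(w); print(nm,q,round(d["confidence"],2),np.round(r[0],1),np.round(r[1],1),round(r[2],1), np.round(cv2.minEnclosingCircle(w)[0],1))
for u,v,n,z in [(281,132,"siph",.084),(281.5,166,"jar",.064),(245,179,"spray",.142),(285,211,"paint",.114)]: print(n,back(p,u,v,z).round(4))
c,a=np.array([.438,-.325]),np.radians(7.5);R=np.array([[np.cos(a),-np.sin(a)],[np.sin(a),np.cos(a)]])
for n,x,y in [("back",20,0),("left",20,46),("right",20,-46),("front",-26,0)]: print(n,(c+R@[x/1e3,y/1e3]).round(4))
```

```text
w rack 0.9 [ 436.1 -324.8] [109.2 141.4] 7.5 [ 436.1 -324.8]
w dock 0.74 [ 433.7 -180.7] [61.6 61.2] 7.5 [ 433.5 -181.2]
t rack 0.94 [ 432.1 -288. ] [110.8  68.4] 7.4 [ 432.2 -287.6]
t mat 0.68 [ 652.7 -209.6] [ 83.3 193.1] 4.4 [ 651.7 -210.9]
t dock 0.46 [ 452.2 -165.4] [18.4 44.5] 39.5 [ 449.3 -167.8]
siph [ 0.4448 -0.274   0.084 ]
jar [ 0.4536 -0.3172  0.064 ]
spray [ 0.4108 -0.3219  0.142 ]
paint [ 0.4603 -0.3599  0.114 ]
back [ 0.4578 -0.3224]
left [ 0.4518 -0.2768]
right [ 0.4638 -0.368 ]
front [ 0.4122 -0.3284]
```

View pics/w1c.png

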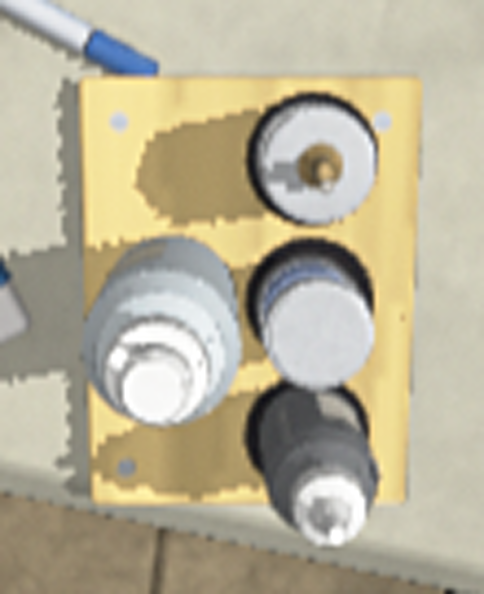

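Run:
```python
from h import *
p=vision.capture("wrist");t=vision.capture("top")
cv2.imwrite("pics/t1c.png",cv2.resize(t["pixels"][170:245,245:335],None,fx=6,fy=6,interpolation=2))
for u,v,n,z in [(281.1,130.9,"siphlid",.064),(283.2,133.2,"siphstem",.084),(282,171.8,"jar",.064),(244.5,182,"spray",.142),(284.3,212,"paint",.114)]: print(n,back(p,u,v,z).round(4))
```

```text
siphlid [ 0.4469 -0.2729  0.064 ]
siphstem [ 0.4481 -0.2742  0.084 ]
jar [ 0.456  -0.3238  0.064 ]
spray [ 0.4112 -0.3243  0.142 ]
paint [ 0.4603 -0.3605  0.114 ]
```

View pics/t1c.png

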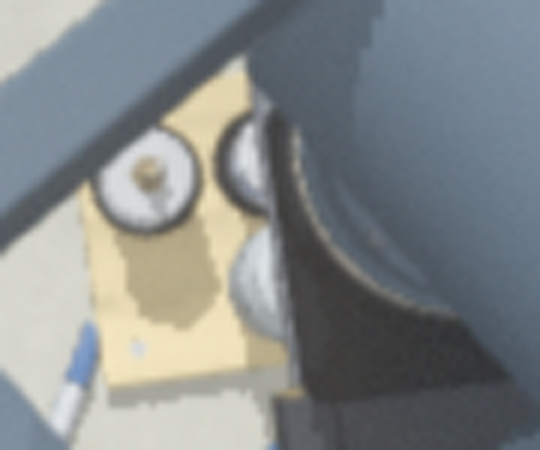

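Request:
play_rows(series=[{"tx": -0.01,"ty": 0.004,"tz": -0.05,"turn": 0},{"tx": -0.009,"ty": 0,"tz": -0.05,"turn": 0},{"tx": 0,"ty": 0,"tz": 0,"turn": 0},{"tx": 0,"ty": 0,"tz": 0,"turn": 0},{"tx": 0,"ty": 0,"tz": 0,"turn": 0}])

```text
time_s: 4.2
position: [0.4133, -0.3254, 0.2541]
tcp_rot: [[0.991, 0.133, 0.003], [0.133, -0.991, -0.003], [0.002, 0.004, -1.0]]
force: [-0.5, 0.0, 0.5]
opening: 1.002
```

```bash
cat > shot.py <<'E'
import sys
from h import *
n=sys.argv[1]
s=bot.read_state();print(np.round(s["position"],4),"yaw",round(np.degrees(np.arctan2(s["tcp_rot"][1][0],s["tcp_rot"][0][0])),2),np.round(s["force"],1),"open",round(float(s["opening"]),3),"t",s["time_s"])
p=vision.capture(sys.argv[2] if len(sys.argv)>2 else "wrist")
c=p["pixels"]
if len(sys.argv)>3:
    a,b,cc,d=map(int,sys.argv[3:7]);c=c[b:d,a:cc];f=min(780/(cc-a),590/(d-b));c=cv2.resize(c,None,fx=f,fy=f,interpolation=2);print("scale",f)
cv2.imwrite(f"pics/{n}.png",c)
np.save(f"/tmp/{n}.npy",{k:p[k] for k in("fx","fy","cx","cy","extrinsics")},allow_pickle=True)
E
python3 shot.py w2 wrist
```

```text
[ 0.4133 -0.3254  0.2541] yaw 7.63 [-0.5  0.   0.5] open 1.002 t 4.2
```

View pics/w2.png

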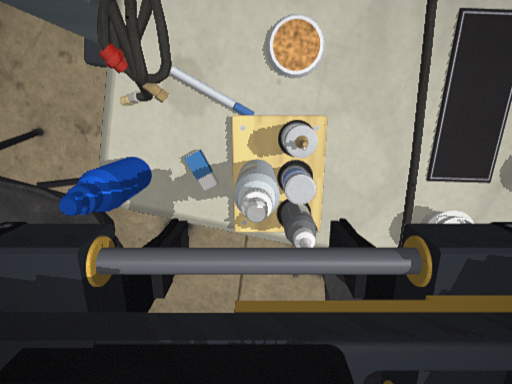

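```bash
python3 shot.py w3 wrist 222 104 342 254
python3 - <<'E'
from h import *
p=vision.capture("wrist")
d=nets.masks_of(p,"rack")[0]
c=mat_rect(d["region"]); w=np.array([back(p,u,v,.012)[:2] for u,v in c]).astype(np.float32)*1000
r=cv2.minAreaRect(w);print(d["confidence"],r)
hsv=cv2.cvtColor(p["pixels"],cv2.COLOR_BGR2HSV);m=cv2.inRange(hsv,(15,60,60),(35,255,255));m[:, :222]=0;m[:,342:]=0;m[:100]=0;m[245:]=0
ys,xs=np.nonzero(m);w=np.array([back(p,u,v,.012)[:2] for u,v in zip(xs,ys)]).astype(np.float32)*1000
print(cv2.minAreaRect(w),len(w))
a=np.radians(7.5);R=np.array([[np.cos(a),-np.sin(a)],[np.sin(a),np.cos(a)]])
l=w@R; print(np.percentile(l,[0,.3,99.7,100],axis=0))
for t in([437,-325],[440,-325]): print(np.array(t)@R)
E
```

```text
[ 0.4133 -0.3254  0.2543] yaw 7.64 [-0.3 -0.1 -1.1] open 0.998 t 4.25
scale 3.933333333333333
0.88 ((436.56793212890625, -324.66973876953125), (109.80952453613281, 142.2218017578125), 7.570898532867432)
((429.32733154296875, -333.45880126953125), (124.54940795898438, 160.00498962402344), 7.476741790771484) 5619
[[ 319.82207901 -466.62169291]
 [ 321.23342019 -466.61526011]
 [ 444.23072112 -306.67665656]
 [ 444.40426158 -306.65146411]]
[ 390.84039195 -379.25952595]
[ 393.81472653 -379.65110452]
```

View pics/w3.png

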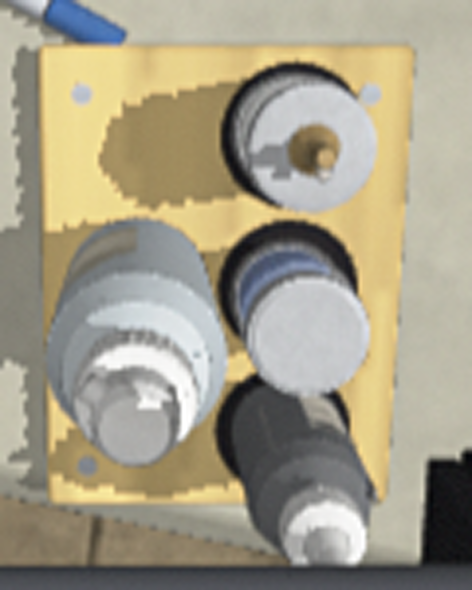

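Run:
```python
from h import *
p=np.load("/tmp/w3.npy",allow_pickle=True).item()
a=np.radians(7.5);R=np.array([[np.cos(a),-np.sin(a)],[np.sin(a),np.cos(a)]])
for x,y,n,z,s in [(311,146,"siphlid",.064,(20,46)),(324,158,"siphstem",.084,(20,46)),(308,334,"jar",.064,(20,0)),(138,425,"spray",.142,(-26,0)),(328,540,"paint",.114,(20,-46))]:
    X=back(p,x/3.933+222-.4,y/3.933+104-.4,z);print(n,X.round(4),"rack mm",(R.T@(X[:2]-[.4367,-.325])*1000-s).round(1))
for n,(x,y) in dict(back=(20,0),left=(20,46),right=(20,-46),front=(-26,0)).items(): print(n,(R@[x/1e3,y/1e3]+[.4367,-.325]).round(4))
```

```text
siphlid [ 0.4474 -0.2745  0.064 ] rack mm [-2.8  2.7]
siphstem [ 0.4477 -0.2753  0.084 ] rack mm [-2.6  1.9]
jar [ 0.455  -0.3224  0.064 ] rack mm [-1.5  0.2]
spray [ 0.411  -0.3253  0.142 ] rack mm [0.5 3.1]
paint [ 0.4583 -0.357   0.114 ] rack mm [-2.7 11.5]
back [ 0.4565 -0.3224]
left [ 0.4505 -0.2768]
right [ 0.4625 -0.368 ]
front [ 0.4109 -0.3284]
```

Request:
play_rows(series=[{"tx": -0.003,"ty": -0.001,"tz": -0.045,"turn": 0},{"tx": 0,"ty": 0,"tz": -0.045,"turn": 0},{"tx": 0,"ty": 0,"tz": -0.044,"turn": 0},{"tx": 0,"ty": 0,"tz": 0,"turn": 0},{"tx": 0,"ty": 0,"tz": 0,"turn": 0},{"tx": 0,"ty": 0,"tz": 0,"turn": 0}])

```text
time_s: 5.0
position: [0.4106, -0.326, 0.1469]
tcp_rot: [[0.991, 0.133, 0.002], [0.133, -0.991, -0.003], [0.002, 0.003, -1.0]]
force: [0.2, -0.8, -0.3]
opening: 1.0
```

```bash
python3 shot.py w4 wrist
```

```text
[ 0.4106 -0.326   0.1469] yaw 7.63 [ 0.2 -0.8 -0.3] open 1.0 t 5.0
```

View pics/w4.png

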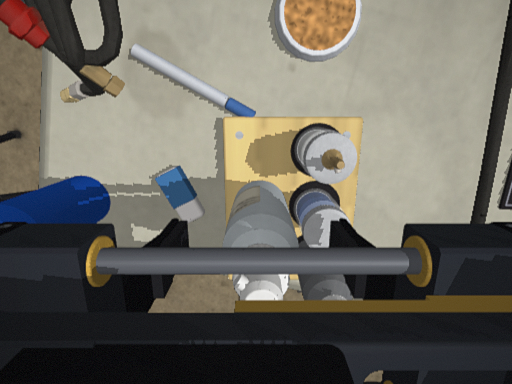

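Request:
play_rows(series=[{"tx": 0,"ty": 0,"tz": 0,"turn": 0},{"tx": 0,"ty": 0,"tz": 0,"turn": 0},{"tx": 0,"ty": 0,"tz": 0,"turn": 0},{"tx": 0,"ty": 0,"tz": 0,"turn": 0},{"tx": 0,"ty": 0,"tz": 0,"turn": 0},{"tx": 0,"ty": 0,"tz": 0,"turn": 0},{"tx": 0,"ty": 0,"tz": 0,"turn": 0},{"tx": 0,"ty": 0,"tz": 0,"turn": 0}], gripper=0.3)

```text
time_s: 5.85
position: [0.4097, -0.325, 0.145]
tcp_rot: [[0.991, 0.133, -0.0], [0.133, -0.991, 0.0], [-0.0, -0.0, -1.0]]
force: [0.4, -0.2, -0.8]
opening: 0.491
```

Request:
play_rows(series=[{"tx": 0,"ty": 0,"tz": 0.0175,"turn": 0},{"tx": 0,"ty": 0,"tz": 0.035,"turn": 0},{"tx": 0,"ty": 0,"tz": 0.045,"turn": 0},{"tx": 0,"ty": 0,"tz": 0.045,"turn": 0},{"tx": 0,"ty": 0,"tz": 0.045,"turn": 0},{"tx": 0,"ty": 0,"tz": 0,"turn": 0},{"tx": 0,"ty": 0,"tz": 0,"turn": 0}])

```text
time_s: 6.55
position: [0.4096, -0.3249, 0.2955]
tcp_rot: [[0.991, 0.133, 0.001], [0.133, -0.991, -0.001], [0.001, 0.001, -1.0]]
force: [-0.8, 0.4, -1.7]
opening: 0.484
```

Request:
play_rows(series=[{"tx": 0.02,"ty": 0.004,"tz": 0,"turn": 0},{"tx": 0.034,"ty": 0.0065,"tz": 0,"turn": 0},{"tx": 0.04,"ty": 0.008,"tz": 0,"turn": 0},{"tx": 0.04,"ty": 0.008,"tz": 0,"turn": 0},{"tx": 0.04,"ty": 0.008,"tz": 0,"turn": 0},{"tx": 0.04,"ty": 0.008,"tz": 0,"turn": 0},{"tx": 0.04,"ty": 0.008,"tz": 0,"turn": 0},{"tx": 0.038,"ty": 0.008,"tz": 0,"turn": 0},{"tx": 0.02,"ty": 0.004,"tz": 0,"turn": 0},{"tx": 0,"ty": 0,"tz": 0,"turn": 0}])

```text
time_s: 7.55
position: [0.6615, -0.2729, 0.2917]
tcp_rot: [[0.991, 0.135, -0.002], [0.135, -0.991, 0.002], [-0.002, -0.003, -1.0]]
force: [0.4, -0.7, -1.2]
opening: 0.489
```

```bash
python3 shot.py s5 scene;python3 shot.py w5
```

```text
[ 0.6615 -0.2729  0.2917] yaw 7.78 [ 0.4 -0.7 -1.2] open 0.489 t 7.55
[ 0.6598 -0.2735  0.292 ] yaw 7.73 [-0.1 -0.1 -1.4] open 0.486 t 7.6
```

View pics/s5.png

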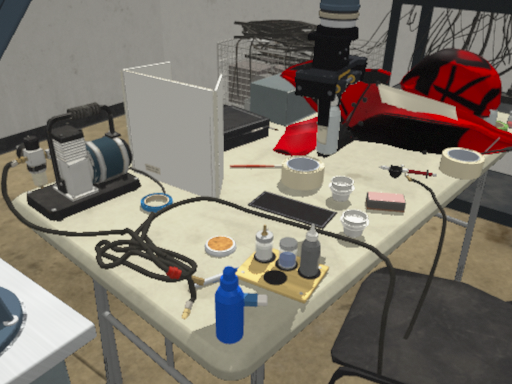

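View pics/w5.png

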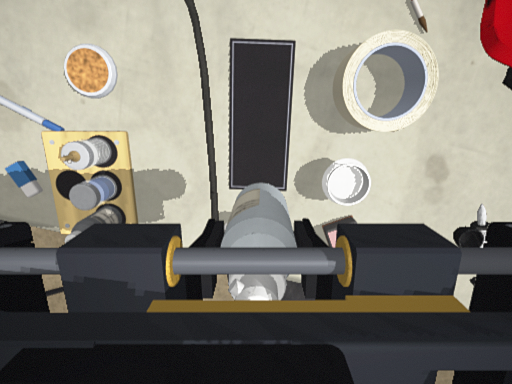

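Run:
```python
from h import *
p=np.load("/tmp/w5.npy",allow_pickle=True).item()
for u,v in [(229,39),(295,41),(287,190),(229,188)]: print(back(p,u,v,.003).round(4))
print(back(p,346,180,.042).round(3))
print(proj(p,[.6593,-.275,.003]))
s=np.load("/tmp/s5.npy",allow_pickle=True).item()
for X in [[.6593,-.275,.003],[.6593,-.275,.0]]: print(proj(s,X))
for u,v in [(273,194),(336,211),(310,228),(249,207)]: print(back(s,u,v,.003).round(4))
```

```text
[ 0.6008 -0.1201  0.003 ]
[ 0.6803 -0.1117  0.003 ]
[ 0.7005 -0.2975  0.003 ]
[ 0.6206 -0.3055  0.003 ]
[ 0.765 -0.265  0.042]
(np.float64(259.68681429117873), np.float64(170.20579751015887))
(np.float64(318.70032381858925), np.float64(216.06481691959442))
(np.float64(318.58282709054544), np.float64(217.21754200849932))
[ 0.6796 -0.1368  0.003 ]
[ 0.7033 -0.2945  0.003 ]
[ 0.6047 -0.2854  0.003 ]
[ 0.5941 -0.1297  0.003 ]
```

Request:
play_rows(series=[{"tx": 0,"ty": 0,"tz": -0.05,"turn": 0},{"tx": 0,"ty": 0,"tz": -0.05,"turn": 0},{"tx": 0,"ty": 0,"tz": -0.05,"turn": 0},{"tx": 0,"ty": 0,"tz": -0.03,"turn": 0},{"tx": 0,"ty": 0,"tz": -0.012,"turn": 0},{"tx": 0,"ty": 0,"tz": -0.006,"turn": 0},{"tx": 0,"ty": 0,"tz": 0,"turn": 0},{"tx": 0,"ty": 0,"tz": 0,"turn": 0},{"tx": 0,"ty": 0,"tz": 0,"turn": 0},{"tx": 0,"ty": 0,"tz": 0,"turn": 0}])

```text
time_s: 8.65
position: [0.6598, -0.2753, 0.1379]
tcp_rot: [[0.991, 0.133, 0.002], [0.133, -0.991, -0.001], [0.002, 0.001, -1.0]]
force: [-0.1, 1.0, -1.3]
opening: 0.484
```

Request:
play_rows(series=[{"tx": 0,"ty": 0,"tz": 0,"turn": 0},{"tx": 0,"ty": 0,"tz": 0,"turn": 0},{"tx": 0,"ty": 0,"tz": -0.001,"turn": 0},{"tx": 0,"ty": 0,"tz": 0,"turn": 0},{"tx": 0,"ty": 0,"tz": 0,"turn": 0}])

```text
time_s: 9.15
position: [0.6594, -0.275, 0.136]
tcp_rot: [[0.991, 0.133, 0.0], [0.133, -0.991, -0.0], [0.0, 0.0, -1.0]]
force: [0.6, 0.9, -0.5]
opening: 0.489
```

Request:
play_rows(series=[{"tx": 0,"ty": 0,"tz": 0,"turn": 0},{"tx": 0,"ty": 0,"tz": 0,"turn": 0},{"tx": 0,"ty": 0,"tz": 0,"turn": 0},{"tx": 0,"ty": 0,"tz": 0,"turn": 0},{"tx": 0,"ty": 0,"tz": 0,"turn": 0}], gripper=1)

```text
time_s: 9.65
position: [0.6592, -0.275, 0.1358]
tcp_rot: [[0.991, 0.133, -0.0], [0.133, -0.991, 0.0], [-0.0, -0.0, -1.0]]
force: [0.6, 0.2, 0.2]
opening: 0.855
```

Request:
play_rows(series=[{"tx": 0,"ty": 0,"tz": 0.019,"turn": 0},{"tx": 0,"ty": 0,"tz": 0.045,"turn": 0},{"tx": 0,"ty": 0,"tz": 0.045,"turn": 0},{"tx": 0,"ty": 0,"tz": 0.045,"turn": 0},{"tx": 0,"ty": 0,"tz": 0.045,"turn": 0},{"tx": -0.06,"ty": -0.015,"tz": 0,"turn": 0},{"tx": -0.06,"ty": -0.015,"tz": 0,"turn": 0},{"tx": -0.06,"ty": -0.015,"tz": 0,"turn": 0},{"tx": -0.04,"ty": -0.015,"tz": 0,"turn": 0},{"tx": -0.026,"ty": -0.015,"tz": 0,"turn": 0}])

```text
time_s: 10.65
position: [0.46, -0.335, 0.2965]
tcp_rot: [[0.991, 0.132, -0.0], [0.132, -0.991, -0.0], [-0.0, 0.0, -1.0]]
force: [0.5, -0.3, 0.5]
opening: 1.0
```

Request:
play_rows(series=[{"tx": 0,"ty": -0.04,"tz": 0,"turn": 0},{"tx": 0,"ty": 0,"tz": 0,"turn": 0},{"tx": 0,"ty": 0,"tz": 0,"turn": 0},{"tx": 0,"ty": 0,"tz": 0,"turn": 0},{"tx": 0,"ty": 0,"tz": 0,"turn": 0}])

```text
time_s: 11.15
position: [0.4627, -0.366, 0.2952]
tcp_rot: [[0.991, 0.134, -0.0], [0.134, -0.991, 0.0], [-0.0, -0.0, -1.0]]
force: [0.2, -0.3, -0.3]
opening: 1.0
```

```bash
python3 shot.py s6 scene 120 90 450 340;python3 shot.py w6
```

```text
[ 0.4627 -0.366   0.2952] yaw 7.69 [ 0.2 -0.3 -0.3] open 1.0 t 11.15
scale 2.36
[ 0.4627 -0.366   0.2952] yaw 7.7 [ 1.1 -0.8 -0.7] open 1.0 t 11.2
```

View pics/s6.png

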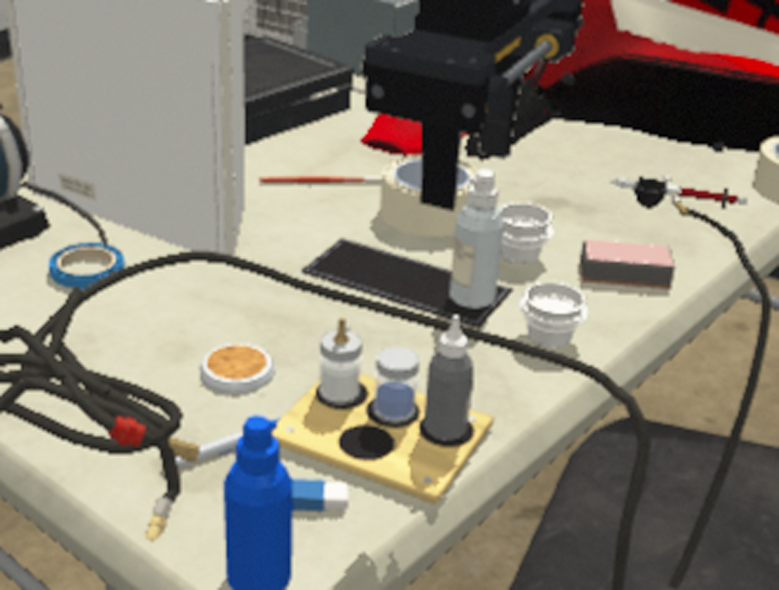

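View pics/w6.png

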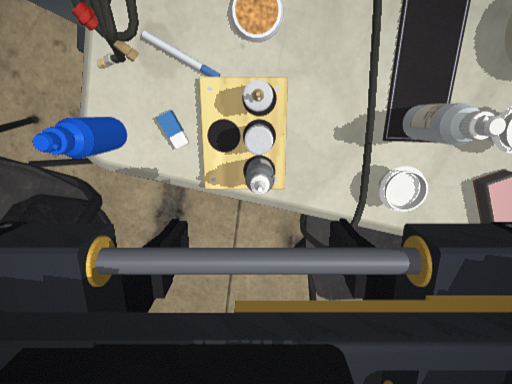

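```bash
python3 shot.py w7 wrist 190 65 300 200
python3 - <<'E'
from h import *
p=vision.capture("wrist")
for d in nets.masks_of(p,"paint_mid")[:1]+nets.masks_of(p,"siphon_mid")[:1]+nets.masks_of(p,"jar_mid")[:1]:
    ys,xs=np.nonzero(d["region"]);print(d["confidence"],xs.min(),xs.max(),ys.min(),ys.max())
g=cv2.cvtColor(p["pixels"],cv2.COLOR_BGR2GRAY)[118:156,204:242];m=(g<50).astype(np.uint8)
n,l,st,ce=cv2.connectedComponentsWithStats(m);i=1+np.argmax(st[1:,4]);print("seat",st[i],back(p,ce[i][0]+204,ce[i][1]+118,.012).round(4),"exp .4109 -.3284")
E
```

```text
[ 0.4627 -0.3661  0.2951] yaw 7.7 [-0.6  0.1 -0.7] open 0.998 t 11.25
scale 4.37037037037037
0.77 245 274 158 192
0.62 243 272 80 110
seat [  4   2  32  32 777] [ 0.4107 -0.3277  0.012 ] exp .4109 -.3284
```

View pics/w7.png

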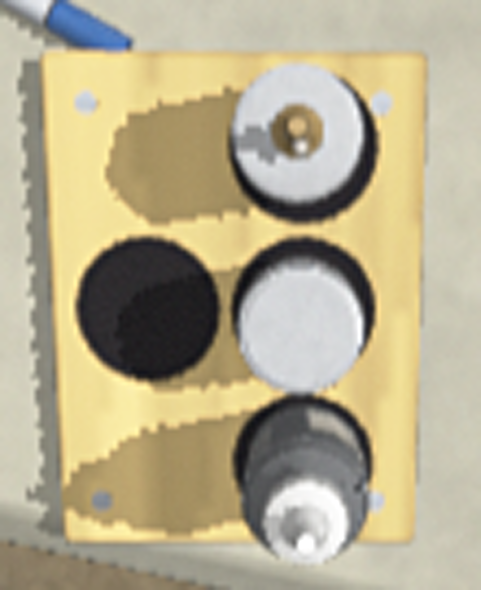

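Run:
```python
from h import *
p=np.load("/tmp/w7.npy",allow_pickle=True).item()
for x,y,n,z in [(306,540,"painttip",.114),(304,522,"paintcap",.1),(297,128,"siphlid",.064),(297,128,"siphlid",.084),(301,330,"jar",.064)]:
    print(n,back(p,x/4.37+190-.4,y/4.37+65-.4,z).round(4))
```

```text
painttip [ 0.4624 -0.365   0.114 ]
paintcap [ 0.4619 -0.3643  0.1   ]
siphlid [ 0.4481 -0.2745  0.064 ]
siphlid [ 0.4484 -0.2757  0.084 ]
jar [ 0.4556 -0.3231  0.064 ]
```

Request:
play_rows(series=[{"tx": 0,"ty": 0.002,"tz": -0.05,"turn": 0},{"tx": 0,"ty": 0,"tz": -0.05,"turn": 0},{"tx": 0,"ty": 0,"tz": -0.05,"turn": 0},{"tx": 0,"ty": 0,"tz": -0.045,"turn": 0},{"tx": 0,"ty": 0,"tz": -0.02,"turn": 0},{"tx": 0,"ty": 0,"tz": 0,"turn": 0},{"tx": 0,"ty": 0,"tz": 0,"turn": 0},{"tx": 0,"ty": 0,"tz": 0,"turn": 0},{"tx": 0,"ty": 0,"tz": 0,"turn": 0}])

```text
time_s: 12.4
position: [0.4631, -0.3661, 0.1246]
tcp_rot: [[0.991, 0.133, 0.002], [0.133, -0.991, -0.002], [0.002, 0.003, -1.0]]
force: [0.9, 0.0, -0.7]
opening: 1.005
```

```bash
python3 shot.py w8 wrist
```

```text
[ 0.4631 -0.3661  0.1246] yaw 7.63 [ 0.9  0.  -0.7] open 1.005 t 12.4
```

View pics/w8.png

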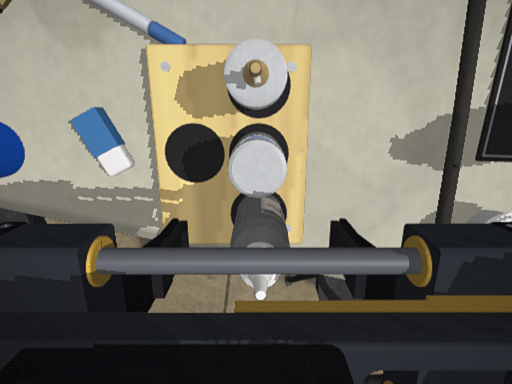

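Centred between the fingers (paint at column 261; fingers at 188 and 335), so I'll close.

Request:
play_rows(series=[{"tx": 0,"ty": 0,"tz": 0,"turn": 0},{"tx": 0,"ty": 0,"tz": 0,"turn": 0},{"tx": 0,"ty": 0,"tz": 0,"turn": 0},{"tx": 0,"ty": 0,"tz": 0,"turn": 0},{"tx": 0,"ty": 0,"tz": 0,"turn": 0},{"tx": 0,"ty": 0,"tz": 0,"turn": 0},{"tx": 0,"ty": 0,"tz": 0,"turn": 0},{"tx": 0,"ty": 0,"tz": 0,"turn": 0},{"tx": 0,"ty": 0,"tz": 0,"turn": 0},{"tx": 0,"ty": 0,"tz": 0,"turn": 0}], gripper=0.2)

```text
time_s: 13.45
position: [0.4624, -0.3654, 0.123]
tcp_rot: [[0.991, 0.133, -0.0], [0.133, -0.991, 0.0], [-0.0, -0.0, -1.0]]
force: [-0.3, 0.6, -0.4]
opening: 0.386
```

Request:
play_rows(series=[{"tx": 0,"ty": 0,"tz": 0.0175,"turn": 0},{"tx": 0,"ty": 0,"tz": 0.035,"turn": 0},{"tx": 0,"ty": 0,"tz": 0.045,"turn": 0},{"tx": 0,"ty": 0,"tz": 0.045,"turn": 0},{"tx": 0,"ty": 0,"tz": 0.045,"turn": 0},{"tx": 0,"ty": 0,"tz": 0,"turn": 0},{"tx": 0,"ty": 0,"tz": 0,"turn": 0}])

```text
time_s: 14.15
position: [0.4625, -0.3654, 0.2747]
tcp_rot: [[0.991, 0.133, 0.002], [0.133, -0.991, -0.002], [0.001, 0.002, -1.0]]
force: [0.3, 0.8, -0.8]
opening: 0.379
```

Request:
play_rows(series=[{"tx": 0.01,"ty": 0.02,"tz": 0,"turn": 0},{"tx": 0.025,"ty": 0.03,"tz": 0,"turn": 0},{"tx": 0.025,"ty": 0.03,"tz": 0,"turn": 0},{"tx": 0.03,"ty": 0.026,"tz": 0,"turn": 0},{"tx": 0.03,"ty": 0.02,"tz": 0,"turn": 0},{"tx": 0.03,"ty": 0.02,"tz": 0,"turn": 0},{"tx": 0.03,"ty": 0.02,"tz": 0,"turn": 0},{"tx": 0.03,"ty": 0.02,"tz": 0,"turn": 0},{"tx": 0.025,"ty": 0.01,"tz": 0,"turn": 0},{"tx": 0,"ty": 0,"tz": 0,"turn": 0}])

```text
time_s: 15.15
position: [0.652, -0.2051, 0.2706]
tcp_rot: [[0.991, 0.136, -0.002], [0.136, -0.991, 0.003], [-0.002, -0.003, -1.0]]
force: [-0.5, -0.3, -1.3]
opening: 0.38
```

Request:
play_rows(series=[{"tx": 0,"ty": 0,"tz": -0.05,"turn": 0},{"tx": 0,"ty": 0,"tz": -0.05,"turn": 0},{"tx": 0,"ty": 0,"tz": -0.04,"turn": 0},{"tx": 0,"ty": 0,"tz": -0.02,"turn": 0},{"tx": 0,"ty": 0,"tz": 0,"turn": 0},{"tx": 0,"ty": 0,"tz": 0,"turn": 0}])

```text
time_s: 15.75
position: [0.6507, -0.2087, 0.1455]
tcp_rot: [[0.991, 0.132, 0.0], [0.132, -0.991, -0.0], [0.0, 0.0, -1.0]]
force: [-0.0, 0.2, 0.2]
opening: 0.385
```

```bash
python3 shot.py s9 scene 120 90 450 340
```

```text
[ 0.6507 -0.2087  0.1455] yaw 7.61 [-0.   0.2  0.2] open 0.385 t 15.75
scale 2.36
```

View pics/s9.png

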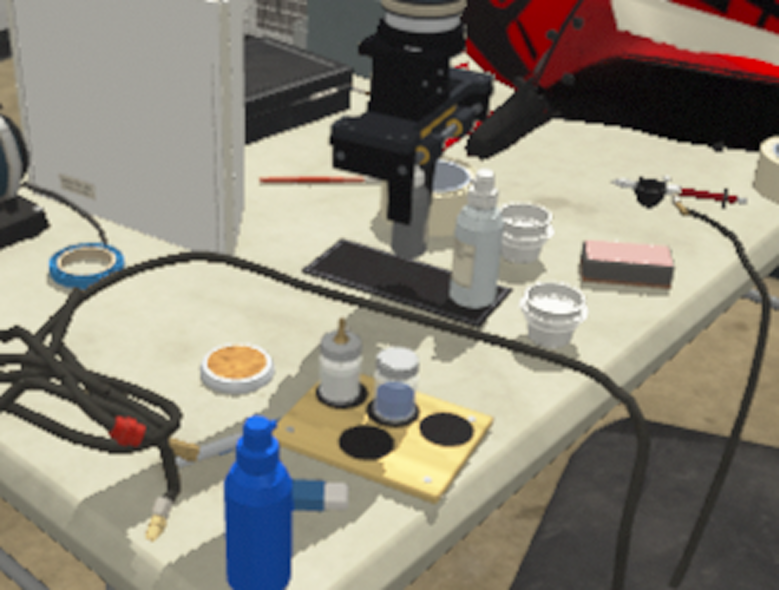

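Request:
play_rows(series=[{"tx": 0,"ty": 0,"tz": -0.02,"turn": 0},{"tx": 0,"ty": 0,"tz": -0.012,"turn": 0},{"tx": 0,"ty": 0,"tz": -0.005,"turn": 0},{"tx": 0,"ty": 0,"tz": -0.002,"turn": 0},{"tx": 0,"ty": 0,"tz": 0,"turn": 0},{"tx": 0,"ty": 0,"tz": 0,"turn": 0},{"tx": 0,"ty": 0,"tz": 0,"turn": 0},{"tx": 0,"ty": 0,"tz": 0,"turn": 0},{"tx": 0,"ty": 0,"tz": 0,"turn": 0},{"tx": 0,"ty": 0,"tz": 0,"turn": 0}])

```text
time_s: 16.8
position: [0.6506, -0.2086, 0.1139]
tcp_rot: [[0.991, 0.133, 0.0], [0.133, -0.991, -0.0], [0.0, 0.0, -1.0]]
force: [-0.1, 0.0, 1.5]
opening: 0.385
```

Request:
play_rows(series=[{"tx": 0,"ty": 0,"tz": 0,"turn": 0},{"tx": 0,"ty": 0,"tz": 0,"turn": 0},{"tx": 0,"ty": 0,"tz": 0,"turn": 0},{"tx": 0,"ty": 0,"tz": 0,"turn": 0},{"tx": 0,"ty": 0,"tz": 0,"turn": 0},{"tx": 0,"ty": 0,"tz": 0,"turn": 0}], gripper=1)

```text
time_s: 17.4
position: [0.6505, -0.2086, 0.1138]
tcp_rot: [[0.991, 0.133, -0.0], [0.133, -0.991, 0.0], [-0.0, -0.0, -1.0]]
force: [-0.5, -0.5, -0.7]
opening: 0.841
```

Request:
play_rows(series=[{"tx": 0,"ty": 0,"tz": 0.019,"turn": 0},{"tx": 0,"ty": 0,"tz": 0.045,"turn": 0},{"tx": 0,"ty": 0,"tz": 0.045,"turn": 0},{"tx": 0,"ty": 0,"tz": 0.045,"turn": 0},{"tx": 0,"ty": 0,"tz": 0.045,"turn": 0},{"tx": -0.042,"ty": -0.013,"tz": 0,"turn": 0},{"tx": -0.05,"ty": -0.017,"tz": 0,"turn": 0},{"tx": -0.05,"ty": -0.017,"tz": 0,"turn": 0},{"tx": -0.05,"ty": -0.017,"tz": 0,"turn": 0},{"tx": -0.04,"ty": -0.013,"tz": 0,"turn": 0}])

```text
time_s: 18.4
position: [0.4628, -0.2705, 0.2743]
tcp_rot: [[0.991, 0.132, 0.0], [0.132, -0.991, -0.001], [0.0, 0.001, -1.0]]
force: [-0.3, -0.0, 0.0]
opening: 1.0
```

Request:
play_rows(series=[{"tx": -0.02,"ty": -0.006,"tz": 0,"turn": 0},{"tx": 0,"ty": 0,"tz": 0,"turn": 0},{"tx": 0,"ty": 0,"tz": 0,"turn": 0},{"tx": 0,"ty": 0,"tz": 0,"turn": 0},{"tx": 0,"ty": 0,"tz": 0,"turn": 0}])

```text
time_s: 18.9
position: [0.4501, -0.2747, 0.273]
tcp_rot: [[0.991, 0.134, 0.001], [0.134, -0.991, -0.0], [0.001, 0.0, -1.0]]
force: [0.6, -0.1, -0.2]
opening: 0.999
```

```bash
python3 shot.py s10 scene 120 90 450 340; python3 shot.py w10
```

```text
[ 0.4501 -0.2747  0.273 ] yaw 7.71 [ 0.6 -0.1 -0.2] open 0.999 t 18.9
scale 2.36
[ 0.4499 -0.2747  0.2729] yaw 7.71 [-0.2  0.3 -0. ] open 0.998 t 18.95
```

View pics/s10.png

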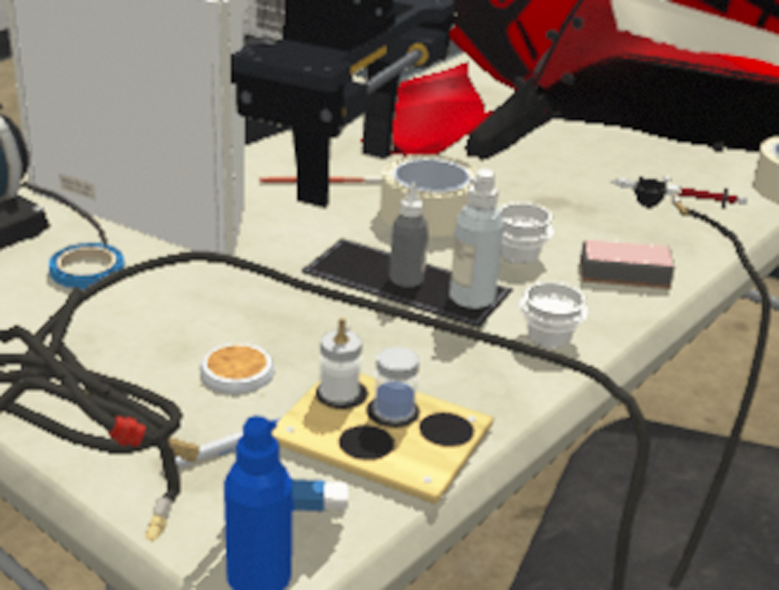

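View pics/w10.png

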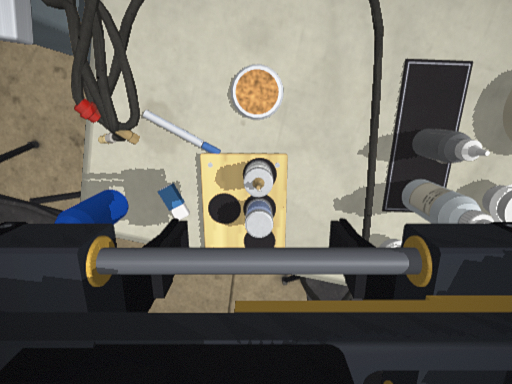

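Request:
play_rows(series=[{"tx": 0,"ty": 0,"tz": -0.05,"turn": 0},{"tx": 0,"ty": 0,"tz": -0.05,"turn": 0},{"tx": 0,"ty": 0,"tz": -0.05,"turn": 0},{"tx": 0,"ty": 0,"tz": -0.04,"turn": 0},{"tx": 0,"ty": 0,"tz": -0.0225,"turn": 0},{"tx": 0,"ty": 0,"tz": 0,"turn": 0},{"tx": 0,"ty": 0,"tz": 0,"turn": 0},{"tx": 0,"ty": 0,"tz": 0,"turn": 0},{"tx": 0,"ty": 0,"tz": 0,"turn": 0}])

```text
time_s: 19.9
position: [0.4496, -0.2755, 0.1044]
tcp_rot: [[0.991, 0.133, 0.002], [0.133, -0.991, -0.002], [0.002, 0.002, -1.0]]
force: [0.1, 0.4, -0.5]
opening: 0.998
```

```bash
python3 shot.py w11
```

```text
[ 0.4496 -0.2755  0.1044] yaw 7.63 [ 0.1  0.4 -0.5] open 0.998 t 19.9
```

View pics/w11.png

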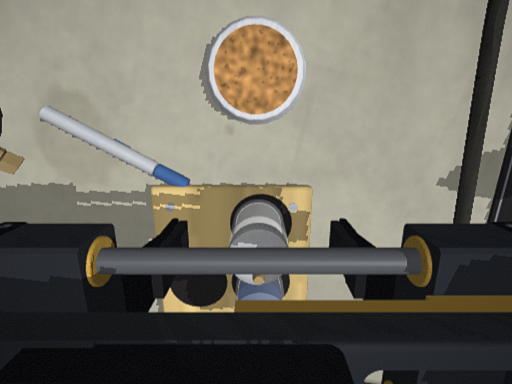

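Request:
play_rows(series=[{"tx": 0,"ty": 0,"tz": 0,"turn": 0},{"tx": 0,"ty": 0,"tz": 0,"turn": 0},{"tx": 0,"ty": 0,"tz": 0,"turn": 0},{"tx": 0,"ty": 0,"tz": 0,"turn": 0},{"tx": 0,"ty": 0,"tz": 0,"turn": 0},{"tx": 0,"ty": 0,"tz": 0,"turn": 0},{"tx": 0,"ty": 0,"tz": 0,"turn": 0},{"tx": 0,"ty": 0,"tz": 0,"turn": 0},{"tx": 0,"ty": 0,"tz": 0,"turn": 0},{"tx": 0,"ty": 0,"tz": 0,"turn": 0}], gripper=0.2)

```text
time_s: 20.95
position: [0.4488, -0.275, 0.103]
tcp_rot: [[0.991, 0.133, -0.0], [0.133, -0.991, 0.0], [-0.0, -0.0, -1.0]]
force: [-0.7, -0.8, -0.1]
opening: 0.376
```

Request:
play_rows(series=[{"tx": 0,"ty": 0,"tz": 0.0175,"turn": 0},{"tx": 0,"ty": 0,"tz": 0.035,"turn": 0},{"tx": 0,"ty": 0,"tz": 0.045,"turn": 0},{"tx": 0,"ty": 0,"tz": 0.045,"turn": 0},{"tx": 0,"ty": 0,"tz": 0.045,"turn": 0},{"tx": 0,"ty": 0,"tz": 0,"turn": 0},{"tx": 0,"ty": 0,"tz": 0,"turn": 0}])

```text
time_s: 21.65
position: [0.4488, -0.2749, 0.2535]
tcp_rot: [[0.991, 0.133, 0.001], [0.133, -0.991, -0.001], [0.001, 0.001, -1.0]]
force: [0.5, -0.2, -0.3]
opening: 0.372
```

Request:
play_rows(series=[{"tx": 0.014,"ty": 0.01,"tz": 0,"turn": 0},{"tx": 0.03,"ty": 0.02,"tz": 0,"turn": 0},{"tx": 0.03,"ty": 0.02,"tz": 0,"turn": 0},{"tx": 0.03,"ty": 0.02,"tz": 0,"turn": 0},{"tx": 0.03,"ty": 0.02,"tz": 0,"turn": 0},{"tx": 0.03,"ty": 0.02,"tz": 0,"turn": 0},{"tx": 0.03,"ty": 0.02,"tz": 0,"turn": 0},{"tx": 0.03,"ty": 0.0175,"tz": 0,"turn": 0},{"tx": 0.02,"ty": 0.01,"tz": 0,"turn": 0},{"tx": 0,"ty": 0,"tz": 0,"turn": 0}])

```text
time_s: 22.65
position: [0.6456, -0.1464, 0.2502]
tcp_rot: [[0.991, 0.135, -0.002], [0.135, -0.991, 0.002], [-0.002, -0.002, -1.0]]
force: [-0.8, 0.4, -1.3]
opening: 0.374
```

Request:
play_rows(series=[{"tx": 0,"ty": 0,"tz": -0.05,"turn": 0},{"tx": 0,"ty": 0,"tz": -0.05,"turn": 0},{"tx": 0,"ty": 0,"tz": -0.04,"turn": 0},{"tx": 0,"ty": 0,"tz": -0.02,"turn": 0},{"tx": 0,"ty": 0,"tz": 0,"turn": 0},{"tx": 0,"ty": 0,"tz": 0,"turn": 0}])

```text
time_s: 23.25
position: [0.6443, -0.1492, 0.1253]
tcp_rot: [[0.991, 0.132, 0.0], [0.132, -0.991, -0.0], [0.0, 0.0, -1.0]]
force: [-0.4, -0.2, -1.3]
opening: 0.377
```

```bash
python3 shot.py s12 scene 120 90 450 340
```

```text
[ 0.6443 -0.1492  0.1253] yaw 7.61 [-0.4 -0.2 -1.3] open 0.377 t 23.25
scale 2.36
```

View pics/s12.png

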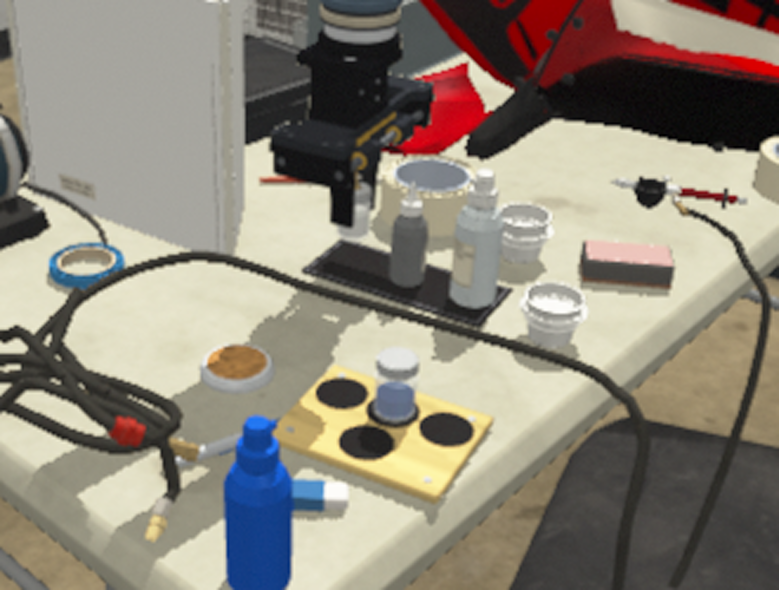

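Request:
play_rows(series=[{"tx": 0,"ty": 0,"tz": -0.02,"turn": 0},{"tx": 0,"ty": 0,"tz": -0.012,"turn": 0},{"tx": 0,"ty": 0,"tz": -0.005,"turn": 0},{"tx": 0,"ty": 0,"tz": -0.002,"turn": 0},{"tx": 0,"ty": 0,"tz": 0,"turn": 0},{"tx": 0,"ty": 0,"tz": 0,"turn": 0},{"tx": 0,"ty": 0,"tz": 0,"turn": 0},{"tx": 0,"ty": 0,"tz": 0,"turn": 0},{"tx": 0,"ty": 0,"tz": 0,"turn": 0},{"tx": 0,"ty": 0,"tz": 0,"turn": 0}])

```text
time_s: 24.3
position: [0.644, -0.149, 0.094]
tcp_rot: [[0.991, 0.133, -0.0], [0.133, -0.991, 0.0], [-0.0, -0.0, -1.0]]
force: [-0.0, 1.3, 3.6]
opening: 0.378
```

Request:
play_rows(series=[{"tx": 0,"ty": 0,"tz": 0,"turn": 0},{"tx": 0,"ty": 0,"tz": 0,"turn": 0},{"tx": 0,"ty": 0,"tz": 0,"turn": 0},{"tx": 0,"ty": 0,"tz": 0,"turn": 0},{"tx": 0,"ty": 0,"tz": 0,"turn": 0},{"tx": 0,"ty": 0,"tz": 0,"turn": 0}], gripper=1)

```text
time_s: 24.9
position: [0.6441, -0.149, 0.0938]
tcp_rot: [[0.991, 0.133, 0.0], [0.133, -0.991, -0.0], [0.0, 0.0, -1.0]]
force: [0.3, 0.8, 0.6]
opening: 0.838
```

Request:
play_rows(series=[{"tx": 0,"ty": 0,"tz": 0.019,"turn": 0},{"tx": 0,"ty": 0,"tz": 0.045,"turn": 0},{"tx": 0,"ty": 0,"tz": 0.045,"turn": 0},{"tx": 0,"ty": 0,"tz": 0.045,"turn": 0},{"tx": 0,"ty": 0,"tz": 0.045,"turn": 0},{"tx": -0.045,"ty": -0.03,"tz": 0,"turn": 0},{"tx": -0.045,"ty": -0.04,"tz": 0,"turn": 0},{"tx": -0.045,"ty": -0.04,"tz": 0,"turn": 0},{"tx": -0.045,"ty": -0.04,"tz": 0,"turn": 0},{"tx": -0.035,"ty": -0.04,"tz": 0,"turn": 0}])

```text
time_s: 25.9
position: [0.47, -0.3016, 0.2544]
tcp_rot: [[0.991, 0.133, 0.0], [0.133, -0.991, -0.001], [0.0, 0.001, -1.0]]
force: [1.0, -0.1, 0.4]
opening: 0.996
```

Request:
play_rows(series=[{"tx": -0.02,"ty": -0.0275,"tz": 0,"turn": 0},{"tx": 0,"ty": 0,"tz": 0,"turn": 0},{"tx": 0,"ty": 0,"tz": -0.05,"turn": 0},{"tx": 0,"ty": 0,"tz": -0.05,"turn": 0},{"tx": 0,"ty": 0,"tz": 0,"turn": 0},{"tx": 0,"ty": 0,"tz": 0,"turn": 0},{"tx": 0,"ty": 0,"tz": 0,"turn": 0}])

```text
time_s: 26.6
position: [0.4574, -0.3235, 0.1751]
tcp_rot: [[0.991, 0.134, 0.003], [0.134, -0.991, -0.003], [0.002, 0.003, -1.0]]
force: [0.5, 0.4, -0.0]
opening: 1.001
```

```bash
python3 shot.py s13 scene 120 90 450 340; python3 shot.py w13
```

```text
[ 0.4574 -0.3235  0.1751] yaw 7.67 [ 0.5  0.4 -0. ] open 1.001 t 26.6
scale 2.36
[ 0.4574 -0.3236  0.1753] yaw 7.67 [ 0.6 -0.3  0.1] open 1.001 t 26.65
```

View pics/s13.png

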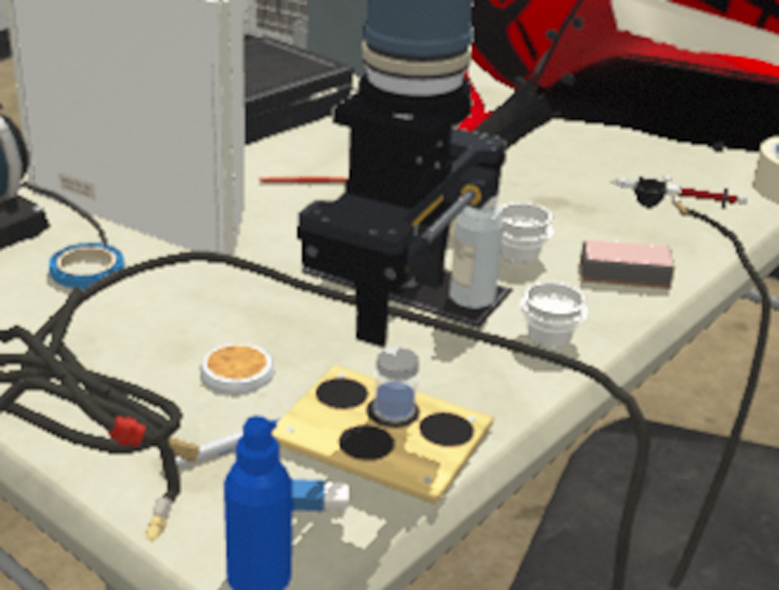

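View pics/w13.png

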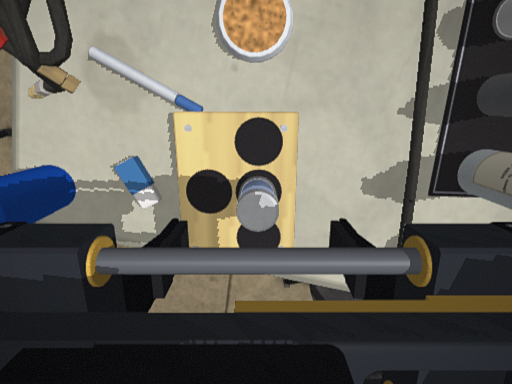

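Run:
```python
from h import *
p=vision.capture("wrist")
g=cv2.cvtColor(p["pixels"],cv2.COLOR_BGR2GRAY);m=np.zeros_like(g);m[112:245,176:296]=(g[112:245,176:296]<50)
n,l,st,ce=cv2.connectedComponentsWithStats(m)
for i in range(1,n):
    if st[i,4]>300: print(st[i],back(p,*ce[i],.012).round(4))
print("left .4505 -.2768, right .4625 -.368, front .4109 -.3284")
d=nets.look_for(p,"dock")
print([(x["confidence"],back(p,x["at"][0]*512,x["at"][1]*384,.01).round(4)) for x in d])
```

```text
[ 236  118   46   47 1719] [ 0.4501 -0.2758  0.012 ]
[ 187  170   45   43 1510] [ 0.4104 -0.3275  0.012 ]
[236 170  45  30 344] [ 0.4556 -0.3111  0.012 ]
[238 225  42  20 635] [ 0.4623 -0.3668  0.012 ]
left .4505 -.2768, right .4625 -.368, front .4109 -.3284
[(0.95, array([ 0.4358, -0.1858,  0.01  ]))]
```

Request:
play_rows(series=[{"tx": 0,"ty": 0,"tz": -0.045,"turn": 0},{"tx": 0,"ty": 0,"tz": -0.035,"turn": 0},{"tx": 0,"ty": 0,"tz": -0.015,"turn": 0},{"tx": 0,"ty": 0,"tz": 0,"turn": 0},{"tx": 0,"ty": 0,"tz": 0,"turn": 0},{"tx": 0,"ty": 0,"tz": 0,"turn": 0},{"tx": 0,"ty": 0,"tz": 0,"turn": 0}])

```text
time_s: 27.5
position: [0.4566, -0.3235, 0.0983]
tcp_rot: [[0.991, 0.133, 0.002], [0.133, -0.991, -0.002], [0.001, 0.002, -1.0]]
force: [-0.9, 0.4, -0.0]
opening: 1.001
```

```bash
python3 shot.py w14
```

```text
[ 0.4566 -0.3235  0.0983] yaw 7.63 [-0.9  0.4 -0. ] open 1.001 t 27.5
```

View pics/w14.png

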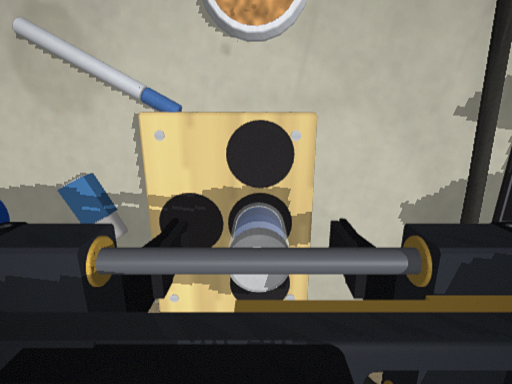

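Request:
play_rows(series=[{"tx": 0,"ty": 0,"tz": 0,"turn": 0},{"tx": 0,"ty": 0,"tz": 0,"turn": 0},{"tx": 0,"ty": 0,"tz": 0,"turn": 0},{"tx": 0,"ty": 0,"tz": 0,"turn": 0},{"tx": 0,"ty": 0,"tz": 0,"turn": 0},{"tx": 0,"ty": 0,"tz": 0,"turn": 0},{"tx": 0,"ty": 0,"tz": 0,"turn": 0},{"tx": 0,"ty": 0,"tz": 0,"turn": 0},{"tx": 0,"ty": 0,"tz": 0,"turn": 0},{"tx": 0,"ty": 0,"tz": 0,"turn": 0}], gripper=0.2)

```text
time_s: 28.55
position: [0.4561, -0.323, 0.097]
tcp_rot: [[0.991, 0.133, 0.0], [0.133, -0.991, 0.0], [0.0, -0.0, -1.0]]
force: [-0.0, 0.5, -0.7]
opening: 0.377
```

Request:
play_rows(series=[{"tx": 0,"ty": 0,"tz": 0.02,"turn": 0},{"tx": 0,"ty": 0,"tz": 0.045,"turn": 0},{"tx": 0,"ty": 0,"tz": 0.04,"turn": 0},{"tx": 0,"ty": 0,"tz": 0.02,"turn": 0},{"tx": -0.003,"ty": 0.02,"tz": 0,"turn": 0},{"tx": -0.006,"ty": 0.04,"tz": 0,"turn": 0},{"tx": -0.006,"ty": 0.04,"tz": 0,"turn": 0},{"tx": -0.006,"ty": 0.04,"tz": 0,"turn": 0},{"tx": -0.003,"ty": 0.022,"tz": 0,"turn": 0},{"tx": -0.003,"ty": 0.015,"tz": 0,"turn": 0}])

```text
time_s: 29.55
position: [0.4335, -0.1792, 0.1963]
tcp_rot: [[0.991, 0.134, -0.002], [0.134, -0.991, 0.001], [-0.002, -0.002, -1.0]]
force: [-0.3, -1.6, -1.6]
opening: 0.38
```

Request:
play_rows(series=[{"tx": 0,"ty": 0,"tz": 0,"turn": 0},{"tx": 0,"ty": 0,"tz": -0.03,"turn": 0},{"tx": 0,"ty": 0,"tz": -0.04,"turn": 0},{"tx": 0,"ty": 0,"tz": -0.03,"turn": 0},{"tx": 0,"ty": 0,"tz": 0,"turn": 0},{"tx": 0,"ty": 0,"tz": 0,"turn": 0},{"tx": 0,"ty": 0,"tz": 0,"turn": 0}])

```text
time_s: 30.25
position: [0.4353, -0.1824, 0.1179]
tcp_rot: [[0.991, 0.132, 0.002], [0.132, -0.991, -0.002], [0.002, 0.002, -1.0]]
force: [0.3, 0.6, -0.3]
opening: 0.378
```

```bash
python3 shot.py s15 scene 150 130 400 340; python3 shot.py w15
```

```text
[ 0.4353 -0.1824  0.1179] yaw 7.6 [ 0.3  0.6 -0.3] open 0.378 t 30.25
scale 2.8095238095238093
[ 0.4353 -0.1823  0.1181] yaw 7.6 [ 0.   0.4 -1.5] open 0.381 t 30.3
```

View pics/s15.png

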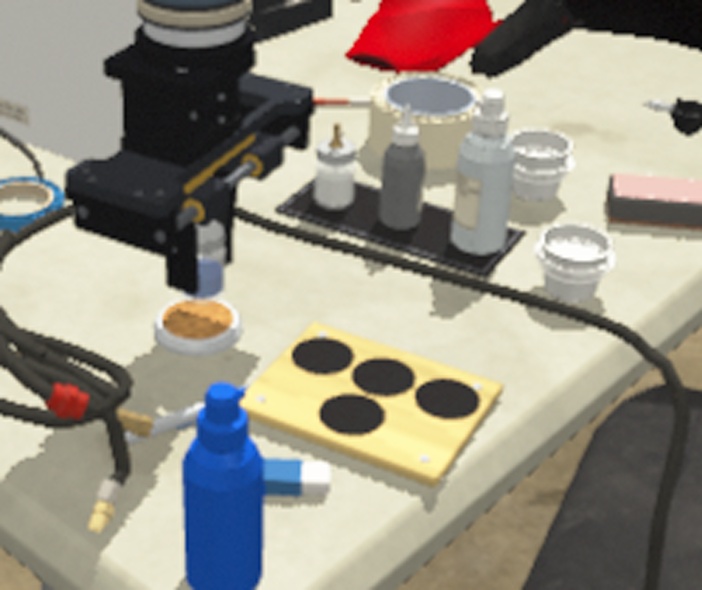

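View pics/w15.png

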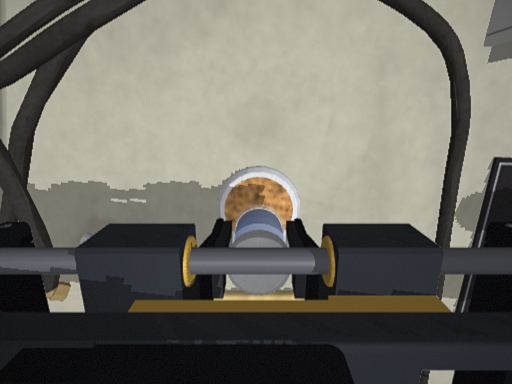

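Run:
```python
from h import *
p=np.load("/tmp/w15.npy",allow_pickle=True).item()
print(back(p,259,166,.01).round(4),back(p,219,205,.01).round(4),back(p,299,205,.01).round(4))
```

```text
[ 0.4299 -0.1462  0.01  ] [ 0.4044 -0.179   0.01  ] [ 0.463  -0.1712  0.01  ]
```

Request:
play_rows(series=[{"tx": 0,"ty": 0,"tz": -0.015,"turn": 0},{"tx": 0,"ty": 0,"tz": -0.008,"turn": 0},{"tx": 0,"ty": 0,"tz": -0.0045,"turn": 0},{"tx": 0,"ty": 0,"tz": 0,"turn": 0},{"tx": 0,"ty": 0,"tz": 0,"turn": 0},{"tx": 0,"ty": 0,"tz": 0,"turn": 0},{"tx": 0,"ty": 0,"tz": 0,"turn": 0},{"tx": 0,"ty": 0,"tz": 0,"turn": 0},{"tx": 0,"ty": 0,"tz": 0,"turn": 0},{"tx": 0,"ty": 0,"tz": 0,"turn": 0}])

```text
time_s: 31.35
position: [0.4347, -0.1815, 0.095]
tcp_rot: [[0.991, 0.133, 0.0], [0.133, -0.991, -0.0], [0.0, 0.0, -1.0]]
force: [0.5, 0.6, -1.3]
opening: 0.379
```

Request:
play_rows(series=[{"tx": 0,"ty": 0.001,"tz": 0,"turn": 0},{"tx": 0,"ty": 0,"tz": -0.001,"turn": 0},{"tx": 0,"ty": 0,"tz": 0,"turn": 0},{"tx": 0,"ty": 0,"tz": 0,"turn": 0},{"tx": 0,"ty": 0,"tz": 0,"turn": 0},{"tx": 0,"ty": 0,"tz": 0,"turn": 0}])

```text
time_s: 31.95
position: [0.4347, -0.1807, 0.0949]
tcp_rot: [[0.991, 0.133, 0.001], [0.133, -0.991, -0.001], [0.001, 0.001, -1.0]]
force: [0.0, 0.2, 6.0]
opening: 0.38
```

Request:
play_rows(series=[{"tx": 0,"ty": 0,"tz": 0,"turn": 0},{"tx": 0,"ty": 0,"tz": 0,"turn": 0},{"tx": 0,"ty": 0,"tz": 0,"turn": 0},{"tx": 0,"ty": 0,"tz": 0,"turn": 0},{"tx": 0,"ty": 0,"tz": 0,"turn": 0},{"tx": 0,"ty": 0,"tz": 0,"turn": 0}], gripper=1)

```text
time_s: 32.55
position: [0.4344, -0.1806, 0.0942]
tcp_rot: [[0.991, 0.133, -0.0], [0.133, -0.991, 0.0], [-0.0, -0.0, -1.0]]
force: [0.8, 0.1, -1.0]
opening: 0.839
```

Request:
play_rows(series=[{"tx": 0,"ty": 0,"tz": 0.0185,"turn": 0},{"tx": 0,"ty": 0,"tz": 0.045,"turn": 0},{"tx": 0,"ty": 0,"tz": 0.045,"turn": 0},{"tx": 0,"ty": 0,"tz": 0.045,"turn": 0},{"tx": 0,"ty": 0,"tz": 0.045,"turn": 0},{"tx": 0.052,"ty": 0.008,"tz": 0,"turn": 0},{"tx": 0.055,"ty": 0.008,"tz": 0,"turn": 0},{"tx": 0.055,"ty": 0.008,"tz": 0,"turn": 0},{"tx": 0.055,"ty": 0.008,"tz": 0,"turn": 0},{"tx": 0.03,"ty": 0.005,"tz": 0,"turn": 0}])

```text
time_s: 33.55
position: [0.6352, -0.1503, 0.253]
tcp_rot: [[0.991, 0.134, 0.003], [0.134, -0.991, -0.001], [0.002, 0.001, -1.0]]
force: [-0.0, -0.3, -0.1]
opening: 0.998
```

Request:
play_rows(series=[{"tx": 0.015,"ty": 0.0025,"tz": 0,"turn": 0},{"tx": 0,"ty": 0,"tz": 0,"turn": 0},{"tx": 0,"ty": 0,"tz": 0,"turn": 0},{"tx": 0,"ty": 0,"tz": -0.04,"turn": 0},{"tx": 0,"ty": 0,"tz": -0.04,"turn": 0},{"tx": 0,"ty": 0,"tz": 0,"turn": 0},{"tx": 0,"ty": 0,"tz": 0,"turn": 0},{"tx": 0,"ty": 0,"tz": 0,"turn": 0}])

```text
time_s: 34.35
position: [0.6447, -0.1496, 0.1909]
tcp_rot: [[0.991, 0.132, 0.003], [0.132, -0.991, -0.001], [0.003, 0.002, -1.0]]
force: [0.5, -0.3, 0.5]
opening: 1.003
```

```bash
python3 shot.py s16 scene 150 130 400 340; python3 shot.py w16
```

```text
[ 0.6447 -0.1496  0.1909] yaw 7.6 [ 0.5 -0.3  0.5] open 1.003 t 34.35
scale 2.8095238095238093
[ 0.6449 -0.1496  0.1912] yaw 7.61 [-0.3  0.7  0.5] open 1.003 t 34.4
```

View pics/s16.png

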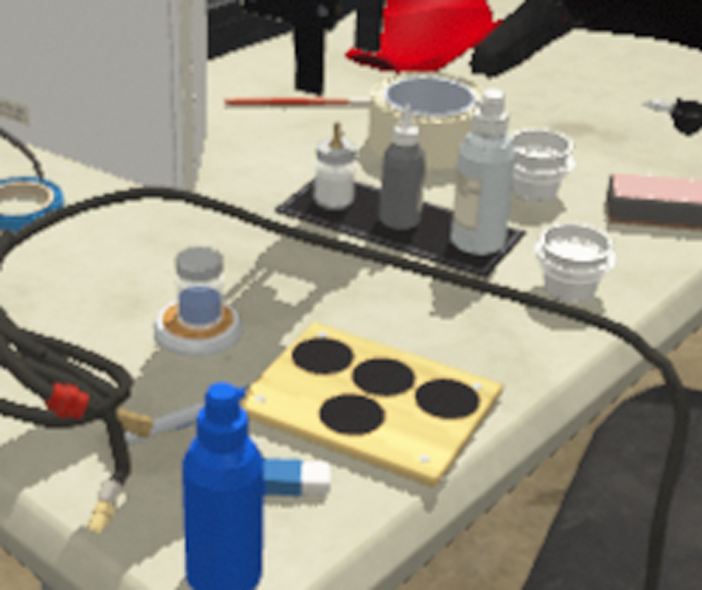

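View pics/w16.png

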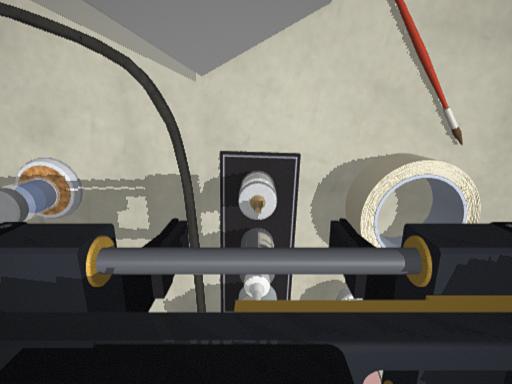

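Request:
play_rows(series=[{"tx": 0,"ty": 0,"tz": -0.04,"turn": 0},{"tx": 0,"ty": 0,"tz": -0.045,"turn": 0},{"tx": 0,"ty": 0,"tz": -0.025,"turn": 0},{"tx": 0,"ty": 0,"tz": -0.009,"turn": 0},{"tx": 0,"ty": 0,"tz": 0,"turn": 0},{"tx": 0,"ty": 0,"tz": 0,"turn": 0},{"tx": 0,"ty": 0,"tz": 0,"turn": 0},{"tx": 0,"ty": 0,"tz": 0,"turn": 0},{"tx": 0,"ty": 0,"tz": 0,"turn": 0},{"tx": 0,"ty": 0,"tz": 0,"turn": 0}])

```text
time_s: 35.45
position: [0.6442, -0.149, 0.0944]
tcp_rot: [[0.991, 0.133, 0.001], [0.133, -0.991, -0.0], [0.001, 0.0, -1.0]]
force: [-0.7, 0.2, 0.1]
opening: 0.999
```

Request:
play_rows(series=[{"tx": 0,"ty": 0,"tz": 0,"turn": 0},{"tx": 0,"ty": 0,"tz": 0,"turn": 0},{"tx": 0,"ty": 0,"tz": 0,"turn": 0},{"tx": 0,"ty": 0,"tz": 0,"turn": 0},{"tx": 0,"ty": 0,"tz": 0,"turn": 0},{"tx": 0,"ty": 0,"tz": 0,"turn": 0},{"tx": 0,"ty": 0,"tz": 0,"turn": 0},{"tx": 0,"ty": 0,"tz": 0,"turn": 0},{"tx": 0,"ty": 0,"tz": 0,"turn": 0},{"tx": 0,"ty": 0,"tz": 0,"turn": 0}], gripper=0.2)

```text
time_s: 36.45
position: [0.6441, -0.149, 0.0938]
tcp_rot: [[0.991, 0.133, -0.0], [0.133, -0.991, -0.0], [-0.0, 0.0, -1.0]]
force: [-0.3, -0.4, 0.2]
opening: 0.374
```

Request:
play_rows(series=[{"tx": 0,"ty": 0,"tz": 0.019,"turn": 0},{"tx": 0,"ty": 0,"tz": 0.045,"turn": 0},{"tx": 0,"ty": 0,"tz": 0.045,"turn": 0},{"tx": 0,"ty": 0,"tz": 0.045,"turn": 0},{"tx": 0,"ty": 0,"tz": 0.045,"turn": 0},{"tx": -0.015,"ty": -0.01,"tz": 0,"turn": 0},{"tx": -0.03,"ty": -0.02,"tz": 0,"turn": 0},{"tx": -0.035,"ty": -0.023,"tz": 0,"turn": 0},{"tx": -0.035,"ty": -0.023,"tz": 0,"turn": 0},{"tx": -0.035,"ty": -0.023,"tz": 0,"turn": 0}])

```text
time_s: 37.45
position: [0.5221, -0.2284, 0.2529]
tcp_rot: [[0.991, 0.133, -0.001], [0.133, -0.991, 0.0], [-0.001, -0.001, -1.0]]
force: [-0.0, -1.0, -1.6]
opening: 0.373
```

Request:
play_rows(series=[{"tx": -0.035,"ty": -0.023,"tz": 0,"turn": 0},{"tx": -0.03,"ty": -0.02,"tz": 0,"turn": 0},{"tx": -0.018,"ty": -0.0115,"tz": 0,"turn": 0},{"tx": -0.01,"ty": -0.005,"tz": 0,"turn": 0},{"tx": 0,"ty": 0,"tz": 0,"turn": 0},{"tx": 0,"ty": 0,"tz": -0.04,"turn": 0},{"tx": 0,"ty": 0,"tz": -0.045,"turn": 0},{"tx": 0,"ty": 0,"tz": -0.04,"turn": 0},{"tx": 0,"ty": 0,"tz": -0.02,"turn": 0},{"tx": 0,"ty": 0,"tz": -0.01,"turn": 0}])

```text
time_s: 38.45
position: [0.4498, -0.2746, 0.1272]
tcp_rot: [[0.991, 0.134, -0.002], [0.134, -0.991, 0.002], [-0.002, -0.002, -1.0]]
force: [0.4, 1.0, -1.0]
opening: 0.375
```

Request:
play_rows(series=[{"tx": 0,"ty": 0,"tz": 0,"turn": 0},{"tx": 0,"ty": 0,"tz": 0,"turn": 0},{"tx": 0,"ty": 0,"tz": 0,"turn": 0},{"tx": 0,"ty": 0,"tz": 0,"turn": 0},{"tx": 0,"ty": 0,"tz": 0,"turn": 0}])

```text
time_s: 38.95
position: [0.4499, -0.276, 0.1298]
tcp_rot: [[0.991, 0.133, 0.001], [0.133, -0.991, -0.001], [0.001, 0.001, -1.0]]
force: [-0.7, -0.6, -0.8]
opening: 0.374
```

```bash
python3 shot.py s17 scene 150 130 400 340; python3 shot.py w17 wrist 130 110 400 310
```

```text
[ 0.4499 -0.276   0.1298] yaw 7.62 [-0.7 -0.6 -0.8] open 0.374 t 38.95
scale 2.8095238095238093
[ 0.4498 -0.276   0.1297] yaw 7.62 [-0.1  0.6 -1.4] open 0.379 t 39.0
scale 2.888888888888889
```

View pics/s17.png

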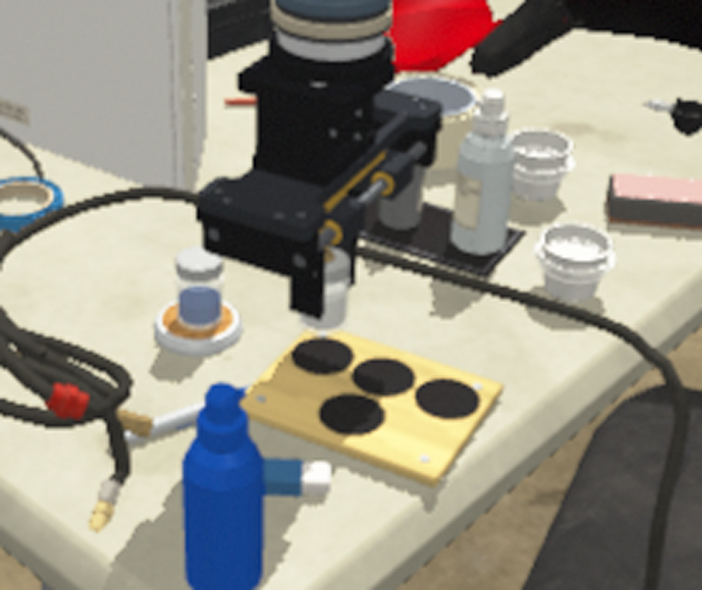

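View pics/w17.png

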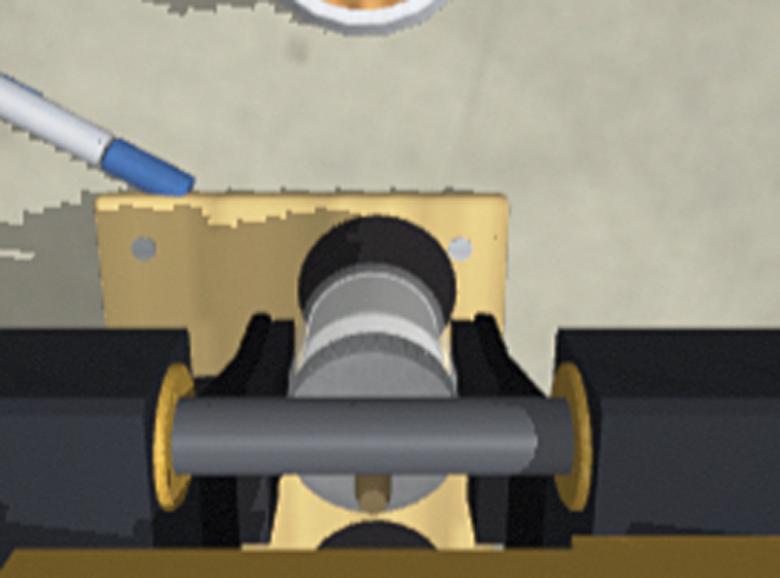

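Request:
play_rows(series=[{"tx": 0,"ty": 0,"tz": -0.015,"turn": 0},{"tx": 0,"ty": 0,"tz": -0.01,"turn": 0},{"tx": 0,"ty": 0,"tz": -0.005,"turn": 0},{"tx": 0,"ty": 0,"tz": -0.0025,"turn": 0},{"tx": 0,"ty": 0,"tz": 0,"turn": 0},{"tx": 0,"ty": 0,"tz": 0,"turn": 0},{"tx": 0,"ty": 0,"tz": 0,"turn": 0},{"tx": 0,"ty": 0,"tz": 0,"turn": 0},{"tx": 0,"ty": 0,"tz": 0,"turn": 0},{"tx": 0,"ty": 0,"tz": 0,"turn": 0}])

```text
time_s: 40.05
position: [0.4497, -0.2758, 0.103]
tcp_rot: [[0.991, 0.133, 0.0], [0.133, -0.991, -0.0], [0.0, 0.0, -1.0]]
force: [-1.0, 0.5, -1.1]
opening: 0.378
```

Request:
play_rows(series=[{"tx": 0,"ty": 0,"tz": -0.0005,"turn": 0},{"tx": 0,"ty": 0,"tz": 0,"turn": 0},{"tx": 0,"ty": 0,"tz": 0,"turn": 0},{"tx": 0,"ty": 0,"tz": 0,"turn": 0}])

```text
time_s: 40.45
position: [0.4497, -0.2758, 0.1028]
tcp_rot: [[0.991, 0.133, 0.0], [0.133, -0.991, -0.0], [0.0, 0.0, -1.0]]
force: [-0.5, -0.9, 1.2]
opening: 0.376
```

Request:
play_rows(series=[{"tx": 0,"ty": 0,"tz": 0,"turn": 0},{"tx": 0,"ty": 0,"tz": 0,"turn": 0},{"tx": 0,"ty": 0,"tz": 0,"turn": 0},{"tx": 0,"ty": 0,"tz": 0,"turn": 0},{"tx": 0,"ty": 0,"tz": 0,"turn": 0},{"tx": 0,"ty": 0,"tz": 0,"turn": 0}], gripper=1)

```text
time_s: 41.05
position: [0.4496, -0.2758, 0.1026]
tcp_rot: [[0.991, 0.133, -0.0], [0.133, -0.991, 0.0], [-0.0, -0.0, -1.0]]
force: [1.3, -0.7, 0.0]
opening: 0.841
```

Request:
play_rows(series=[{"tx": 0,"ty": 0,"tz": 0.018,"turn": 0},{"tx": 0,"ty": 0,"tz": 0.04,"turn": 0},{"tx": 0,"ty": 0,"tz": 0.045,"turn": 0},{"tx": 0,"ty": 0,"tz": 0.045,"turn": 0},{"tx": 0,"ty": 0,"tz": 0.04,"turn": 0},{"tx": 0.045,"ty": 0.015,"tz": 0,"turn": 0},{"tx": 0.05,"ty": 0.017,"tz": 0,"turn": 0},{"tx": 0.05,"ty": 0.017,"tz": 0,"turn": 0},{"tx": 0.05,"ty": 0.017,"tz": 0,"turn": 0},{"tx": 0.036,"ty": 0.012,"tz": 0,"turn": 0}])

```text
time_s: 42.05
position: [0.6366, -0.2121, 0.253]
tcp_rot: [[0.991, 0.134, 0.001], [0.134, -0.991, -0.0], [0.001, 0.0, -1.0]]
force: [-0.0, -0.6, -0.3]
opening: 0.997
```

Request:
play_rows(series=[{"tx": 0.02,"ty": 0.006,"tz": 0,"turn": 0},{"tx": 0,"ty": 0,"tz": 0,"turn": 0},{"tx": 0,"ty": 0,"tz": 0,"turn": 0},{"tx": 0,"ty": 0,"tz": -0.02,"turn": 0},{"tx": 0,"ty": 0,"tz": 0,"turn": 0},{"tx": 0,"ty": 0,"tz": 0,"turn": 0},{"tx": 0,"ty": 0,"tz": 0,"turn": 0}])

```text
time_s: 42.75
position: [0.6501, -0.2092, 0.2377]
tcp_rot: [[0.991, 0.132, 0.0], [0.132, -0.991, -0.0], [0.0, 0.0, -1.0]]
force: [0.3, -0.1, 0.2]
opening: 1.0
```

```bash
python3 shot.py s18 scene 150 130 400 340; python3 shot.py w18 wrist
```

```text
[ 0.6501 -0.2092  0.2377] yaw 7.57 [ 0.3 -0.1  0.2] open 1.0 t 42.75
scale 2.8095238095238093
[ 0.6503 -0.2091  0.2379] yaw 7.59 [-0.5  0.   1.1] open 1.001 t 42.8
```

View pics/s18.png

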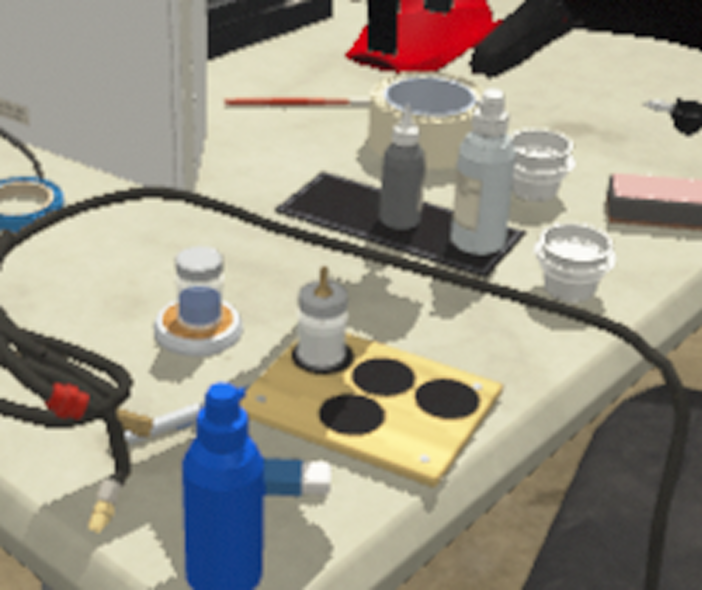

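View pics/w18.png

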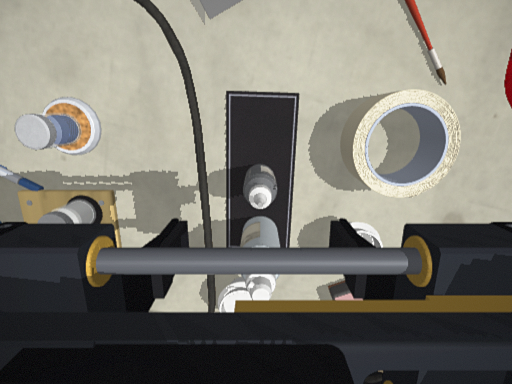

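Request:
play_rows(series=[{"tx": 0,"ty": 0,"tz": -0.05,"turn": 0},{"tx": 0,"ty": 0,"tz": -0.05,"turn": 0},{"tx": 0,"ty": 0,"tz": -0.035,"turn": 0},{"tx": 0,"ty": 0,"tz": -0.019,"turn": 0},{"tx": 0,"ty": 0,"tz": 0,"turn": 0},{"tx": 0,"ty": 0,"tz": 0,"turn": 0},{"tx": 0,"ty": 0,"tz": 0,"turn": 0},{"tx": 0,"ty": 0,"tz": 0,"turn": 0},{"tx": 0,"ty": 0,"tz": 0,"turn": 0},{"tx": 0,"ty": 0,"tz": 0,"turn": 0}])

```text
time_s: 43.85
position: [0.6507, -0.2087, 0.1147]
tcp_rot: [[0.991, 0.133, 0.001], [0.133, -0.991, -0.001], [0.001, 0.001, -1.0]]
force: [-0.8, 0.2, -0.4]
opening: 0.999
```

Request:
play_rows(series=[{"tx": 0,"ty": 0,"tz": 0,"turn": 0},{"tx": 0,"ty": 0,"tz": 0,"turn": 0},{"tx": 0,"ty": 0,"tz": 0,"turn": 0},{"tx": 0,"ty": 0,"tz": 0,"turn": 0},{"tx": 0,"ty": 0,"tz": 0,"turn": 0},{"tx": 0,"ty": 0,"tz": 0,"turn": 0},{"tx": 0,"ty": 0,"tz": 0,"turn": 0},{"tx": 0,"ty": 0,"tz": 0,"turn": 0},{"tx": 0,"ty": 0,"tz": 0,"turn": 0},{"tx": 0,"ty": 0,"tz": 0,"turn": 0}], gripper=0.2)

```text
time_s: 44.85
position: [0.6505, -0.2086, 0.1138]
tcp_rot: [[0.991, 0.133, 0.0], [0.133, -0.991, -0.0], [0.0, 0.0, -1.0]]
force: [0.2, 0.3, -0.8]
opening: 0.385
```

Request:
play_rows(series=[{"tx": 0,"ty": 0,"tz": 0.019,"turn": 0},{"tx": 0,"ty": 0,"tz": 0.045,"turn": 0},{"tx": 0,"ty": 0,"tz": 0.045,"turn": 0},{"tx": 0,"ty": 0,"tz": 0.045,"turn": 0},{"tx": 0,"ty": 0,"tz": 0.045,"turn": 0},{"tx": -0.02,"ty": -0.008,"tz": 0,"turn": 0},{"tx": -0.03,"ty": -0.02,"tz": 0,"turn": 0},{"tx": -0.03,"ty": -0.025,"tz": 0,"turn": 0},{"tx": -0.03,"ty": -0.03,"tz": 0,"turn": 0},{"tx": -0.03,"ty": -0.03,"tz": 0,"turn": 0}])

```text
time_s: 45.85
position: [0.5375, -0.2994, 0.2743]
tcp_rot: [[0.991, 0.133, 0.001], [0.134, -0.991, -0.001], [0.001, 0.001, -1.0]]
force: [1.0, -0.3, -0.2]
opening: 0.383
```

Request:
play_rows(series=[{"tx": -0.03,"ty": -0.03,"tz": 0,"turn": 0},{"tx": -0.03,"ty": -0.025,"tz": 0,"turn": 0},{"tx": -0.02,"ty": -0.02,"tz": 0,"turn": 0},{"tx": -0.015,"ty": -0.01,"tz": 0,"turn": 0},{"tx": 0,"ty": 0,"tz": 0,"turn": 0},{"tx": 0,"ty": 0,"tz": -0.04,"turn": 0},{"tx": 0,"ty": 0,"tz": -0.045,"turn": 0},{"tx": 0,"ty": 0,"tz": -0.04,"turn": 0},{"tx": 0,"ty": 0,"tz": -0.02,"turn": 0},{"tx": 0,"ty": 0,"tz": -0.01,"turn": 0}])

```text
time_s: 46.85
position: [0.4628, -0.3653, 0.1474]
tcp_rot: [[0.991, 0.134, -0.002], [0.134, -0.991, 0.003], [-0.001, -0.003, -1.0]]
force: [-0.2, 0.5, -2.3]
opening: 0.38
```

Request:
play_rows(series=[{"tx": 0,"ty": 0,"tz": 0,"turn": 0},{"tx": 0,"ty": 0,"tz": 0,"turn": 0},{"tx": 0,"ty": 0,"tz": 0,"turn": 0},{"tx": 0,"ty": 0,"tz": 0,"turn": 0},{"tx": 0,"ty": 0,"tz": 0,"turn": 0}])

```text
time_s: 47.35
position: [0.4627, -0.3673, 0.1499]
tcp_rot: [[0.991, 0.133, 0.001], [0.133, -0.991, -0.001], [0.001, 0.001, -1.0]]
force: [-0.6, -0.6, -0.7]
opening: 0.385
```

```bash
python3 shot.py s19 scene 150 130 400 340; python3 shot.py w19 wrist 130 110 400 310
```

```text
[ 0.4627 -0.3673  0.1499] yaw 7.62 [-0.6 -0.6 -0.7] open 0.385 t 47.35
scale 2.8095238095238093
[ 0.4626 -0.3672  0.1497] yaw 7.62 [ 0.4 -0.6  0.5] open 0.38 t 47.4
scale 2.888888888888889
```

View pics/s19.png

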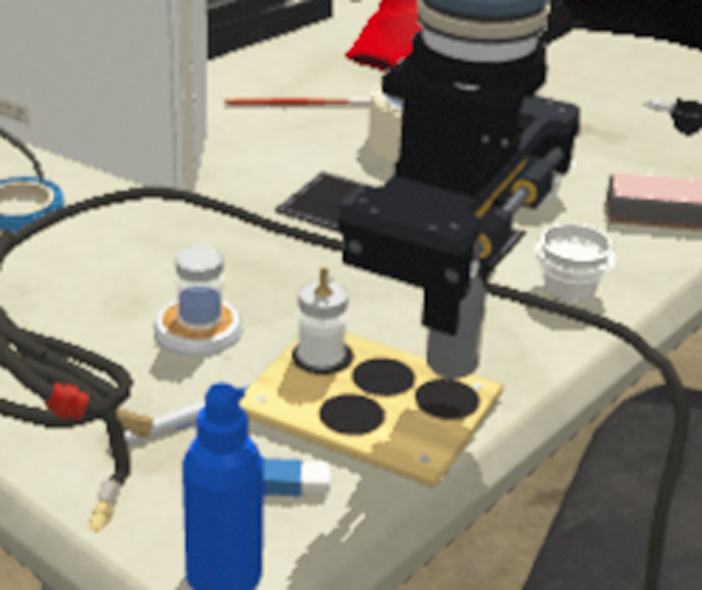

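View pics/w19.png

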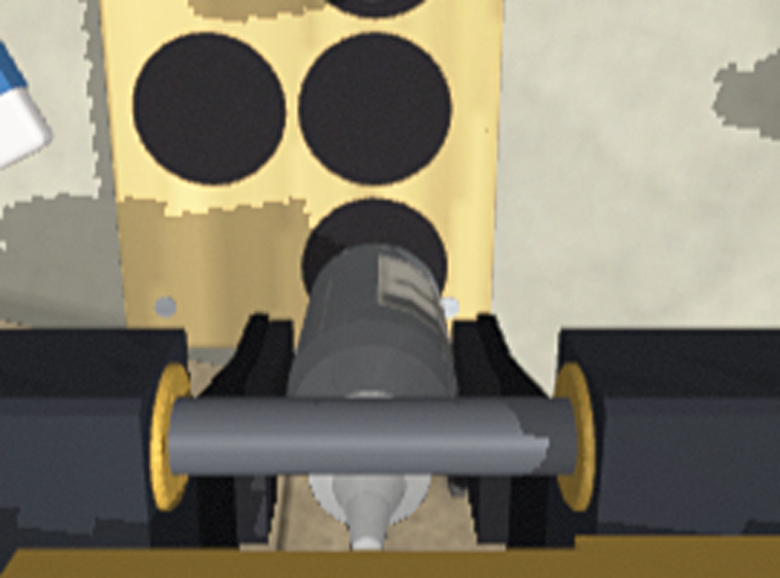

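Request:
play_rows(series=[{"tx": 0,"ty": 0,"tz": -0.015,"turn": 0},{"tx": 0,"ty": 0,"tz": -0.01,"turn": 0},{"tx": 0,"ty": 0,"tz": -0.005,"turn": 0},{"tx": 0,"ty": 0,"tz": -0.0025,"turn": 0},{"tx": 0,"ty": 0,"tz": 0,"turn": 0},{"tx": 0,"ty": 0,"tz": 0,"turn": 0},{"tx": 0,"ty": 0,"tz": 0,"turn": 0},{"tx": 0,"ty": 0,"tz": 0,"turn": 0},{"tx": 0,"ty": 0,"tz": 0,"turn": 0},{"tx": 0,"ty": 0,"tz": 0,"turn": 0}])

```text
time_s: 48.45
position: [0.4625, -0.367, 0.123]
tcp_rot: [[0.991, 0.133, 0.0], [0.133, -0.991, -0.0], [0.0, 0.0, -1.0]]
force: [-1.2, -0.1, -1.1]
opening: 0.388
```

Request:
play_rows(series=[{"tx": 0,"ty": 0,"tz": -0.0005,"turn": 0},{"tx": 0,"ty": 0,"tz": 0,"turn": 0},{"tx": 0,"ty": 0,"tz": 0,"turn": 0},{"tx": 0,"ty": 0,"tz": 0,"turn": 0}])

```text
time_s: 48.85
position: [0.4625, -0.367, 0.1227]
tcp_rot: [[0.991, 0.133, 0.0], [0.133, -0.991, -0.0], [0.0, 0.0, -1.0]]
force: [0.8, 0.5, 0.5]
opening: 0.383
```

Request:
play_rows(series=[{"tx": 0,"ty": 0,"tz": 0,"turn": 0},{"tx": 0,"ty": 0,"tz": 0,"turn": 0},{"tx": 0,"ty": 0,"tz": 0,"turn": 0},{"tx": 0,"ty": 0,"tz": 0,"turn": 0},{"tx": 0,"ty": 0,"tz": 0,"turn": 0},{"tx": 0,"ty": 0,"tz": 0,"turn": 0}], gripper=1)

```text
time_s: 49.45
position: [0.4624, -0.367, 0.1226]
tcp_rot: [[0.991, 0.133, -0.0], [0.133, -0.991, 0.0], [-0.0, -0.0, -1.0]]
force: [0.4, 0.1, -0.2]
opening: 0.847
```

Request:
play_rows(series=[{"tx": 0,"ty": 0,"tz": 0.0205,"turn": 0},{"tx": 0,"ty": 0,"tz": 0.045,"turn": 0},{"tx": 0,"ty": 0,"tz": 0.05,"turn": 0},{"tx": 0,"ty": 0,"tz": 0.05,"turn": 0},{"tx": 0,"ty": 0,"tz": 0.05,"turn": 0},{"tx": 0.04,"ty": 0.02,"tz": 0,"turn": 0},{"tx": 0.05,"ty": 0.024,"tz": 0,"turn": 0},{"tx": 0.05,"ty": 0.024,"tz": 0,"turn": 0},{"tx": 0.05,"ty": 0.024,"tz": 0,"turn": 0},{"tx": 0.036,"ty": 0.015,"tz": 0,"turn": 0}])

```text
time_s: 50.45
position: [0.6454, -0.2794, 0.295]
tcp_rot: [[0.991, 0.134, 0.001], [0.134, -0.991, 0.0], [0.001, -0.0, -1.0]]
force: [-0.2, -0.5, 0.1]
opening: 0.998
```

Request:
play_rows(series=[{"tx": 0.02,"ty": 0.008,"tz": 0,"turn": 0},{"tx": 0,"ty": 0,"tz": 0,"turn": 0},{"tx": 0,"ty": 0,"tz": 0,"turn": 0},{"tx": 0,"ty": 0,"tz": 0,"turn": 0},{"tx": 0,"ty": 0,"tz": 0,"turn": 0},{"tx": 0,"ty": 0,"tz": 0,"turn": 0}])

```text
time_s: 51.05
position: [0.6584, -0.2758, 0.2953]
tcp_rot: [[0.991, 0.131, -0.0], [0.131, -0.991, -0.0], [-0.0, 0.0, -1.0]]
force: [0.0, -0.8, 0.1]
opening: 0.999
```

```bash
python3 shot.py s20 scene 150 130 400 340; python3 shot.py w20 wrist
```

```text
[ 0.6584 -0.2758  0.2953] yaw 7.54 [ 0.  -0.8  0.1] open 0.999 t 51.05
scale 2.8095238095238093
[ 0.6586 -0.2756  0.2954] yaw 7.56 [-0.5  0.7  0.4] open 0.997 t 51.1
```

View pics/s20.png

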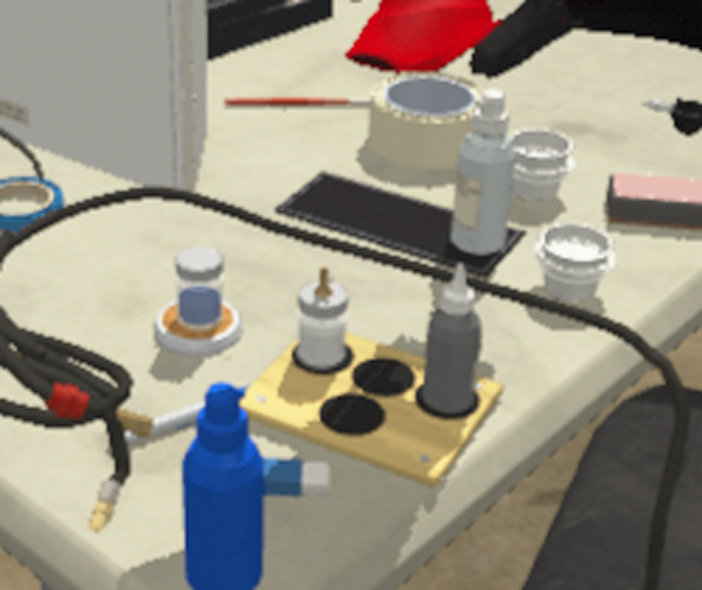

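View pics/w20.png

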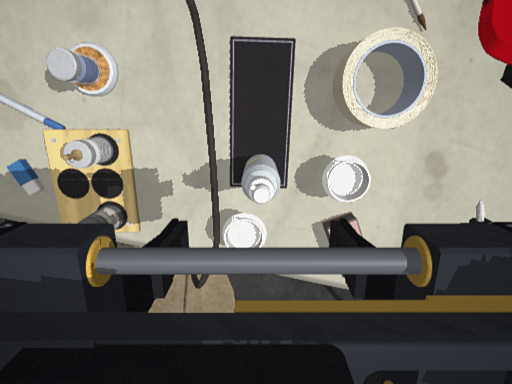

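Request:
play_rows(series=[{"tx": 0,"ty": 0,"tz": -0.04,"turn": 0},{"tx": 0,"ty": 0,"tz": -0.05,"turn": 0},{"tx": 0,"ty": 0,"tz": -0.05,"turn": 0},{"tx": 0,"ty": 0,"tz": -0.04,"turn": 0},{"tx": 0,"ty": 0,"tz": -0.019,"turn": 0},{"tx": 0,"ty": 0,"tz": 0,"turn": 0},{"tx": 0,"ty": 0,"tz": 0,"turn": 0},{"tx": 0,"ty": 0,"tz": 0,"turn": 0},{"tx": 0,"ty": 0,"tz": 0,"turn": 0},{"tx": 0,"ty": 0,"tz": 0,"turn": 0}])

```text
time_s: 52.15
position: [0.6599, -0.2753, 0.1376]
tcp_rot: [[0.991, 0.133, 0.002], [0.133, -0.991, -0.001], [0.002, 0.002, -1.0]]
force: [-0.1, 0.1, -0.0]
opening: 1.0
```

Request:
play_rows(series=[{"tx": 0,"ty": 0,"tz": 0,"turn": 0},{"tx": 0,"ty": 0,"tz": 0,"turn": 0},{"tx": 0,"ty": 0,"tz": 0,"turn": 0},{"tx": 0,"ty": 0,"tz": 0,"turn": 0},{"tx": 0,"ty": 0,"tz": 0,"turn": 0},{"tx": 0,"ty": 0,"tz": 0,"turn": 0},{"tx": 0,"ty": 0,"tz": 0,"turn": 0},{"tx": 0,"ty": 0,"tz": 0,"turn": 0},{"tx": 0,"ty": 0,"tz": 0,"turn": 0},{"tx": 0,"ty": 0,"tz": 0,"turn": 0}], gripper=0.3)

```text
time_s: 53.15
position: [0.6592, -0.275, 0.1357]
tcp_rot: [[0.991, 0.133, -0.0], [0.133, -0.991, 0.0], [-0.0, -0.0, -1.0]]
force: [-0.1, -0.6, -0.7]
opening: 0.49
```

Request:
play_rows(series=[{"tx": 0,"ty": 0,"tz": 0.019,"turn": 0},{"tx": 0,"ty": 0,"tz": 0.045,"turn": 0},{"tx": 0,"ty": 0,"tz": 0.045,"turn": 0},{"tx": 0,"ty": 0,"tz": 0.045,"turn": 0},{"tx": 0,"ty": 0,"tz": 0.045,"turn": 0},{"tx": -0.02,"ty": -0.004,"tz": 0,"turn": 0},{"tx": -0.035,"ty": -0.008,"tz": 0,"turn": 0},{"tx": -0.04,"ty": -0.008,"tz": 0,"turn": 0},{"tx": -0.045,"ty": -0.01,"tz": 0,"turn": 0},{"tx": -0.045,"ty": -0.01,"tz": 0,"turn": 0}])

```text
time_s: 54.15
position: [0.51, -0.3069, 0.2962]
tcp_rot: [[0.991, 0.133, 0.001], [0.133, -0.991, -0.001], [0.001, 0.001, -1.0]]
force: [0.1, -0.4, -1.3]
opening: 0.49
```

Request:
play_rows(series=[{"tx": -0.04,"ty": -0.008,"tz": 0,"turn": 0},{"tx": -0.036,"ty": -0.007,"tz": 0,"turn": 0},{"tx": -0.03,"ty": -0.006,"tz": 0,"turn": 0},{"tx": -0.02,"ty": -0.004,"tz": 0,"turn": 0},{"tx": 0,"ty": 0,"tz": 0,"turn": 0},{"tx": 0,"ty": 0,"tz": -0.035,"turn": 0},{"tx": 0,"ty": 0,"tz": -0.045,"turn": 0},{"tx": 0,"ty": 0,"tz": -0.04,"turn": 0},{"tx": 0,"ty": 0,"tz": -0.025,"turn": 0},{"tx": 0,"ty": 0,"tz": -0.01,"turn": 0}])

```text
time_s: 55.15
position: [0.4109, -0.3263, 0.1692]
tcp_rot: [[0.991, 0.133, -0.001], [0.133, -0.991, 0.002], [-0.001, -0.003, -1.0]]
force: [0.1, -0.2, -1.6]
opening: 0.489
```

Request:
play_rows(series=[{"tx": 0,"ty": 0,"tz": 0,"turn": 0},{"tx": 0,"ty": 0,"tz": 0,"turn": 0},{"tx": 0,"ty": 0,"tz": 0,"turn": 0},{"tx": 0,"ty": 0,"tz": 0,"turn": 0},{"tx": 0,"ty": 0,"tz": 0,"turn": 0}])

```text
time_s: 55.65
position: [0.4107, -0.3273, 0.1719]
tcp_rot: [[0.991, 0.133, 0.001], [0.133, -0.991, -0.001], [0.001, 0.001, -1.0]]
force: [0.7, -0.3, -1.0]
opening: 0.487
```

```bash
python3 shot.py s21 scene 150 130 400 340; python3 shot.py w21 wrist 130 110 400 310
```

```text
[ 0.4107 -0.3273  0.1719] yaw 7.62 [ 0.7 -0.3 -1. ] open 0.487 t 55.65
scale 2.8095238095238093
[ 0.4106 -0.3272  0.1717] yaw 7.62 [-0.5  0.1 -1. ] open 0.49 t 55.7
scale 2.888888888888889
```

View pics/s21.png

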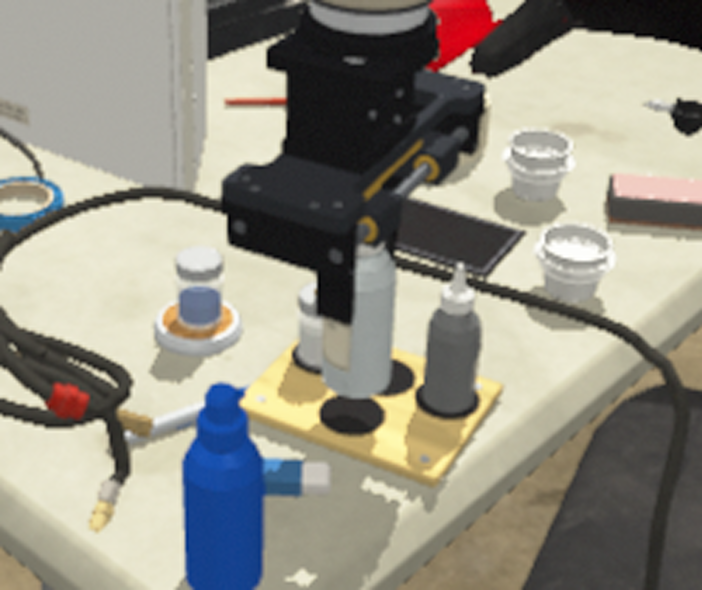

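View pics/w21.png

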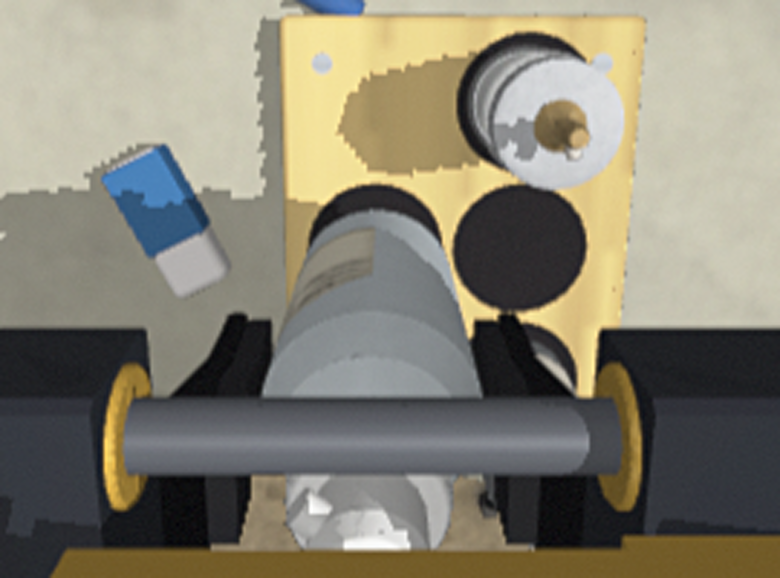

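Request:
play_rows(series=[{"tx": 0,"ty": 0,"tz": -0.015,"turn": 0},{"tx": 0,"ty": 0,"tz": -0.01,"turn": 0},{"tx": 0,"ty": 0,"tz": -0.005,"turn": 0},{"tx": 0,"ty": 0,"tz": -0.0025,"turn": 0},{"tx": 0,"ty": 0,"tz": 0,"turn": 0},{"tx": 0,"ty": 0,"tz": 0,"turn": 0},{"tx": 0,"ty": 0,"tz": 0,"turn": 0},{"tx": 0,"ty": 0,"tz": 0,"turn": 0},{"tx": 0,"ty": 0,"tz": 0,"turn": 0},{"tx": 0,"ty": 0,"tz": 0,"turn": 0}])

```text
time_s: 56.75
position: [0.4105, -0.327, 0.1451]
tcp_rot: [[0.991, 0.133, 0.0], [0.133, -0.991, -0.0], [0.0, 0.0, -1.0]]
force: [0.2, 0.7, -0.7]
opening: 0.489
```

Request:
play_rows(series=[{"tx": 0,"ty": 0,"tz": -0.0005,"turn": 0},{"tx": 0,"ty": 0,"tz": 0,"turn": 0},{"tx": 0,"ty": 0,"tz": 0,"turn": 0},{"tx": 0,"ty": 0,"tz": 0,"turn": 0}])

```text
time_s: 57.15
position: [0.4105, -0.327, 0.1447]
tcp_rot: [[0.991, 0.133, 0.0], [0.133, -0.991, -0.0], [0.0, 0.0, -1.0]]
force: [-0.3, -0.2, 0.1]
opening: 0.484
```

Request:
play_rows(series=[{"tx": 0,"ty": 0,"tz": 0,"turn": 0},{"tx": 0,"ty": 0,"tz": 0,"turn": 0},{"tx": 0,"ty": 0,"tz": 0,"turn": 0},{"tx": 0,"ty": 0,"tz": 0,"turn": 0},{"tx": 0,"ty": 0,"tz": 0,"turn": 0},{"tx": 0,"ty": 0,"tz": 0,"turn": 0}], gripper=1)

```text
time_s: 57.75
position: [0.4105, -0.327, 0.1447]
tcp_rot: [[0.991, 0.133, 0.0], [0.133, -0.991, -0.0], [0.0, 0.0, -1.0]]
force: [-0.2, 0.8, 0.5]
opening: 0.94
```

Request:
play_rows(series=[{"tx": 0,"ty": 0,"tz": 0.018,"turn": 0},{"tx": 0,"ty": 0,"tz": 0.04,"turn": 0},{"tx": 0,"ty": 0,"tz": 0.045,"turn": 0},{"tx": 0,"ty": 0,"tz": 0.045,"turn": 0},{"tx": 0,"ty": 0,"tz": 0.045,"turn": 0},{"tx": 0,"ty": 0,"tz": 0.04,"turn": 0},{"tx": 0,"ty": 0,"tz": 0,"turn": 0},{"tx": 0,"ty": 0,"tz": 0,"turn": 0},{"tx": 0,"ty": 0,"tz": 0,"turn": 0},{"tx": 0,"ty": 0,"tz": 0,"turn": 0}])

```text
time_s: 58.75
position: [0.4099, -0.3264, 0.3295]
tcp_rot: [[0.991, 0.133, -0.002], [0.133, -0.991, 0.003], [-0.002, -0.003, -1.0]]
force: [-0.1, 0.5, -0.2]
opening: 0.999
```

```bash
python3 shot.py s22 scene 150 130 400 340; python3 shot.py w22 wrist 180 80 360 240
```

```text
[ 0.4099 -0.3264  0.3295] yaw 7.62 [-0.1  0.5 -0.2] open 0.999 t 58.75
scale 2.8095238095238093
[ 0.41   -0.3265  0.3296] yaw 7.62 [-0.7 -1.3  0.7] open 1.001 t 58.8
scale 3.6875
```

View pics/s22.png

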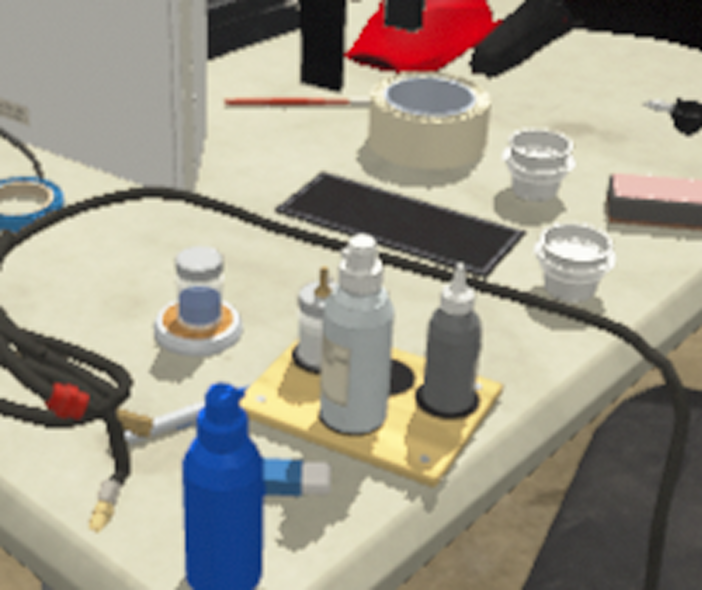

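View pics/w22.png

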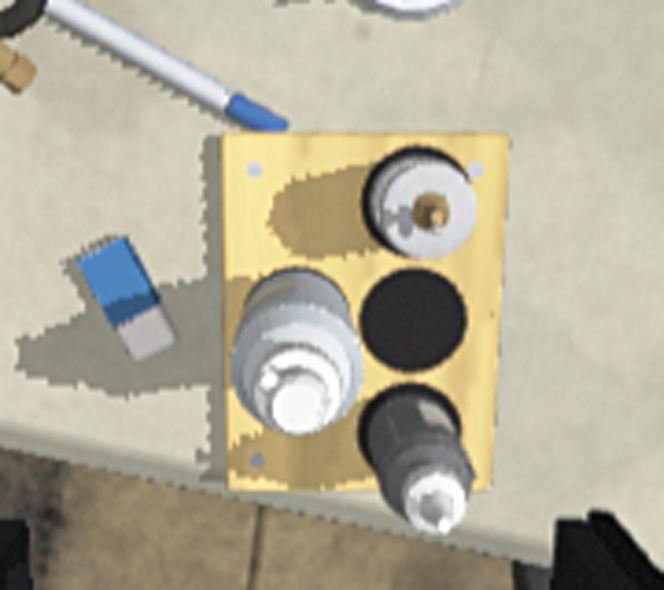

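Request:
play_rows(series=[{"tx": -0.03,"ty": -0.04,"tz": 0,"turn": 0},{"tx": -0.03,"ty": -0.04,"tz": 0,"turn": 0},{"tx": -0.03,"ty": -0.04,"tz": 0,"turn": 0},{"tx": -0.03,"ty": -0.04,"tz": 0,"turn": 0},{"tx": -0.03,"ty": -0.04,"tz": 0,"turn": 0},{"tx": -0.03,"ty": -0.04,"tz": 0,"turn": 0},{"tx": -0.03,"ty": -0.04,"tz": 0,"turn": 0},{"tx": 0,"ty": 0,"tz": 0,"turn": 0},{"tx": 0,"ty": 0,"tz": 0,"turn": 0},{"tx": 0,"ty": 0,"tz": 0,"turn": 0}])

```text
time_s: 59.85
position: [0.2429, -0.5499, 0.3303]
tcp_rot: [[0.991, 0.133, -0.0], [0.133, -0.991, 0.002], [0.0, -0.002, -1.0]]
force: [-0.7, -0.4, 0.6]
opening: 1.0
```

```bash
python3 shot.py t23 top 190 80 340 240
python3 - <<'E'
from h import *
p=vision.capture("top")
for q in ["jar_mid","dock","cup","spray_mid","siphon_mid","paint_mid"]:
    print(q,[(round(d["confidence"],2),np.round([d["at"][0]*512,d["at"][1]*384])) for d in nets.look_for(p,q)])
E
```

```text
[ 0.2429 -0.5499  0.3303] yaw 7.65 [-0.7 -0.4  0.6] open 1.0 t 59.85
scale 3.6875
jar_mid [(0.53, array([225., 209.]))]
dock [(0.56, array([233., 208.]))]
cup [(0.9, array([310., 107.]))]
spray_mid [(0.89, array([303., 287.])), (0.55, array([293., 214.]))]
siphon_mid [(0.47, array([229., 207.]))]
paint_mid [(0.53, array([310., 193.]))]
```

View pics/t23.png

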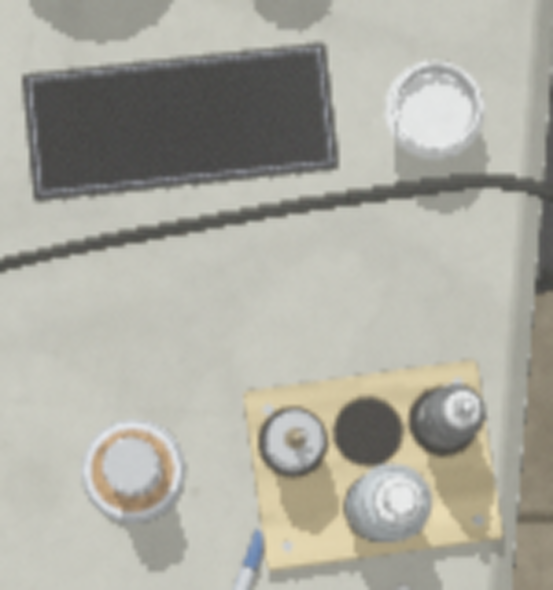

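```bash
python3 -c "
from rig import bot
print(bot.hand_in())"
```

```text
the job is handed in; nothing more can be done
None
```

The job is handed in; no verdict was reported. I set the spray bottle, paint bottle and stem jar upright on the mat. I then stood the short jar on the mixing stand and returned the three to their own seats: stem jar left, paint right, spray front.

**Last checks:**
- **Pictures:** the last camera pictures show all four upright. The short jar is about 2 mm from the middle of the mixing stand, and each returned bottle stands within its seat ring. The cup shows in its place and the arm is clear of everything.
- **Time and force:** it took about 60 s of the 136 s allowed. The highest force in any end-of-move reading was 6 N.
- **Disagreements:** in the final top view the networks put the stem jar at the short jar's position and ranked the blue decoy bottle above the real spray bottle. For both I went by the pictures, which show them correctly placed.

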